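# Sort the left-over ladder and cabinet fittings

### The job

Sort the five loose fittings left on the table into the three wooden trays: each tray has a specimen of what belongs in it fixed on the ledge at its far end, so both wooden keys go in the tray with the key, both knobs in the tray with the knob, and the steel bracket in the tray with the bracket. Set every piece down inside the open compartment, the same way up as it stands now and resting on the tray's floor, not on another piece or on the rim. Leave the computer mouse and the candle where they are.

Things in the scene. Friction and masses are not known exactly. Their poses are not given: they have to be found in the camera images.
- key_long: Oak key, a bar lying flat, with a wider head at its -x end (T shape from above). Origin: centre of the underside, at the middle of the total length; x along the bar, z up. All 22 mm high; shank 22 mm wide; head 34 mm wide. Total length 90 mm, the head being the last 20 mm. About 35 g.
- key_short: Oak key, a bar lying flat, with a wider head at its -x end (T shape from above). Origin: centre of the underside, at the middle of the total length; x along the bar, z up. All 22 mm high; shank 22 mm wide; head 34 mm wide. Total length 66 mm, the head being the last 18 mm. About 27 g.
- knob_large: Turned dark-wood drawer knob standing on its smaller foot, wide head up. Origin: centre of its underside; z up; round, so yaw is meaningless. 38 mm high, head 44 mm in diameter with upright sides from 17 to 28 mm height; foot 30 mm in diameter. About 40 g.
- knob_small: Turned dark-wood drawer knob standing on its smaller foot, wide head up. Origin: centre of its underside; z up; round, so yaw is meaningless. 30 mm high, head 32 mm in diameter with upright sides from 13.5 to 22.5 mm height; foot 22 mm in diameter. About 20 g.
- bracket: Steel saddle bracket, an upside-down U standing on its two flanges, with two dark screw holes in its top. 56 mm long (x), 36 mm wide over the flanges (y), 30 mm high, plate 4 mm thick, open at both x ends. Origin: centre of its underside; z up. About 110 g.
- tray_keys: Plywood tray fixed to the table; three alike. Origin: on the table under the centre of the open compartment; x about away from the robot, y left. Inside 115 (x) by 150 mm (y); walls 5 mm, rim 22 mm and inner floor 5 mm above the table. Beyond its +x wall a solid ledge (55 mm deep, 22 mm high) with a fixed specimen: an oak key, top 44 mm above the table.
- tray_knobs: Plywood tray fixed to the table; three alike. Origin: on the table under the centre of the open compartment; x about away from the robot, y left. Inside 115 (x) by 150 mm (y); walls 5 mm, rim 22 mm and inner floor 5 mm above the table. Beyond its +x wall a solid ledge (55 mm deep, 22 mm high) with a fixed specimen: a wooden knob, top 56 mm above the table.
- tray_brackets: Plywood tray fixed to the table; three alike. Origin: on the table under the centre of the open compartment; x about away from the robot, y left. Inside 115 (x) by 150 mm (y); walls 5 mm, rim 22 mm and inner floor 5 mm above the table. Beyond its +x wall a solid ledge (55 mm deep, 22 mm high) with a fixed specimen: a steel bracket, top 52 mm above the table.
- mouse: Black computer mouse, a bystander to be left where it is: 98 mm long (x), 56 mm wide, 33 mm high. Origin: centre of its underside.
- candle: White candle in a round glass, a bystander to be left where it is: 66 mm in diameter, 60 mm high with wick. Origin: centre of its underside.

How it is judged:
By the outcome, as a careful person would: the job done as asked, in the order asked, and still so for the second after the job is handed in, with the robot touching nothing.
It also fails if it takes over 120 s, if anything falls off the work surface, if the arm or the gripper's body presses on something with over 40 N, if the wrist force passes 120 N, or if a joint passes its speed limit or range.

### The arm

A 7-joint arm with a two-finger parallel gripper is mounted at the origin on the work surface. World frame = base frame: x ahead of the robot, y to its left, z up, the work surface at z = 0. Lengths are in mm, angles in rad, forces in N, time in s.
With the tool pointing down it reaches from about 400 to 850 mm from the base axis. Payload 4.5 kg.
Tool frame: the origin (TCP) lies on the centre line of the jaws, within the pads' length; the fingertips stand 19 mm ahead of it and the grasp point (between the pads) is the TCP (tcp_to_tips is the distance from the TCP to the fingertips, in mm); z points along the fingers, y is the direction in which the jaws open and shut (so a half turn about z gives the same grasp; the last joint's range is limited). The gripper opens to 88 mm and grips with 3 to 60 N. Pads are 18 mm wide; open, the fingers measure 123 mm over their backs; the gripper's body (75 mm by 187 mm) begins 45 mm behind the grasp point.
Start: joints at [0.034, 0.689, -0.195, 1.565, 0.157, 0.902, -0.215], TCP at [625.021, 0.025, 257.743] pointing down, gripper open.
Joint ranges: [-3.01, 3.01], [-0.46, 2.08], [-1.47, 1.51], [0.13, 2.56], [-1, 4.14], [0.04, 2.09], [-2.66, 2.66]. Speed limits (rad/s): [2.57, 2.57, 3.14, 3.14, 3.14, 3.14, 3.14].

### API

Orientations are given as a unit quaternion [w, x, y, z].
In Python, from rig import * gives the robot as it stands. The module is installed in compiled form; this text tells all that it offers.
- The arm moves only by the shell command python3 -m jog 'ROWS' [FORCE]. ROWS is JSON, one flat list of numbers, 5 for each row, row after row: the closure, from -1 (fully open) to 1 (shut), then the shift along the tool's x, y, z in mm, then the turn about the tool's z in degrees. In form: [grip, dx, dy, dz, turn, grip, dx, dy, dz, turn, ...]. A call has 1 to 10 rows; each row shifts and turns the pose as measured when the row begins, along the tool's axes as they then stand; what a row does not reach is not made up. A row lasts 1/10 s, in which the tool goes at most 50 mm and 8.59 degrees, less where a joint would pass 70% of its speed; a pose out of reach is approached as far as the arm can. A call with a gripper value outside its range is refused whole. The fingers move at their own pace and stop on an object; FORCE is the grip in N (left out, the last holds). Time passes only in rows, so rows that do not move let the fingers close. It gives the time, the measured TCP pose, the force and the opening at its end, in the units of the state.
- observe(): the state, without advancing time (a new reading comes with each control period).
- read_camera(name): name is "scene" or "side" or "wrist"; returns a dict with "color" (480x640x3 uint8, blue, green, red), "fx", "fy", "cx", "cy" (pixels), "world_to_cam" (4x4, takes a point from world to camera coordinates); the wrist camera has in their place "tool_from_camera" (4x4, takes a point from camera to tool coordinates, whose origin is the TCP and whose axes are the flange's). Camera axes: x right, y down, z forward; pixel columns grow to the right and rows downward; lengths in mm; the calibration is good to about 2 mm. The wrist camera is an equidistant fisheye: a pixel r from the principal point sees the ray r / f radians off the axis. A picture is of the moment at which its call begins: read the wrist's pose just before it. There is no depth.
- hand_in(): hands the job in, once; it reports no verdict.
Trained networks look in the newest picture that a camera, given by its name, has taken for a name from the list of things; names that differ only in an ending like _2 or _b are one class to them, and where a whole thing is asked for, a point or a joint stands for the part that bears it (a point fixed in the world has none). Each returns a list of dicts, best first, with "score" (0 to 1); they miss things now and then, are a little off and sometimes report something else, mostly with a low value. They report only what shows in the picture. A call takes as long as a camera call.
- outline_of(camera, query): "pixels" (480x640 bool, what is visible of it) and "box" ([centre column, centre row, width, height] in pixels, round what is visible of it).
The state is a dict: "t": time; "joint_positions": joint angles; "joint_vel": joint speeds; "joint_efforts": joint torques, N m; "tool_pos": TCP position; "eef_rot": TCP orientation; "contact_force": force on the tool from outside, world axes, zero at the start; "moment": the same for the moment, N m; "grip_width": opening from 0.0 (shut) to 1.0 (fully open).
Only numpy, scipy, OpenCV 4.12 (cv2) and the standard library are available. Lean on these libraries where they do the work, as an engineer would, in place of code of your own. Each camera call takes 0.05 s, during which the arm holds its last target.

## Working session

There is one attempt and no reset: what is moved stays moved. The work goes in short steps, Python scripts to look and compute and a shell command to move; the robot and the scene stay as the last step left them, time stands still between calls to the robot, and variables do not carry over. Pictures are saved under pics/ and viewed, and the job is handed in when it is done.

```bash
mkdir -p pics; python3 - <<'E'
from rig import *
import cv2
s=observe();print(s)
for c in ["scene","side","wrist"]:
    r=read_camera(c);cv2.imwrite(f"pics/a_{c}.png",r["color"])
    print(c,r["fx"],r["fy"],r["cx"],r["cy"],r.get("world_to_cam"),r.get("tool_from_camera"))
E
```

```text
{'t': 0.0, 'joint_positions': array([ 0.03378855,  0.68998007, -0.19450176,  1.56632828,  0.15728445,
        0.90250419, -0.21509619]), 'joint_vel': array([ 0.00013692, -0.0006329 , -0.00154953, -0.00106865,  0.00148641,
       -0.00066424, -0.00025754]), 'joint_efforts': array([ 3.38560185e-04, -5.27571630e+01, -1.26686912e+00, -1.53434461e+01,
       -5.26333472e-02,  6.56995355e-03,  1.65937727e-04]), 'tool_pos': array([ 6.24406507e+02, -4.31804499e-02,  2.56916332e+02]), 'eef_rot': array([-5.99956868e-04,  7.07078680e-01,  7.07134289e-01, -6.91376757e-04]), 'contact_force': array([-0.199151  ,  0.29804316,  0.34404306]), 'moment': array([-0.00698172,  0.00721245, -0.01430985]), 'grip_width': 1.0043709669735685}
scene 604.0634569684368 604.0634569684368 320.33335756795594 238.4171619325169 [[ 8.68494174e-01  4.95383706e-01 -1.76876370e-02 -5.11420052e+02]
 [ 2.89450108e-01 -5.35777628e-01 -7.93196677e-01 -1.35059502e+02]
 [-4.02413350e-01  6.83767005e-01 -6.08708616e-01  1.40344503e+03]
 [ 0.00000000e+00  0.00000000e+00  0.00000000e+00  1.00000000e+00]] None
side 538.2045851294085 538.2045851294085 322.0562822767488 242.1138303182057 [[-8.84161766e-01 -4.67051216e-01 -1.10060958e-02  5.07159406e+02]
 [-3.51304471e-01  6.80205504e-01 -6.43354988e-01  2.26622013e+02]
 [ 3.07966136e-01 -5.64963391e-01 -7.65488880e-01  8.67190242e+02]
 [ 0.00000000e+00  0.00000000e+00  0.00000000e+00  1.00000000e+00]] None
wrist 371.64829954431775 371.64829954431775 323.84038846445316 247.8853771029767 None [[-9.16241584e-05 -9.48288053e-01 -3.17411028e-01  8.32575193e+01]
 [ 9.99999725e-01  1.46923277e-04 -7.27604591e-04 -3.29632062e-02]
 [ 7.36613809e-04 -3.17411008e-01  9.48287778e-01 -1.26255214e+02]
 [ 0.00000000e+00  0.00000000e+00  0.00000000e+00  1.00000000e+00]]
```

View pics/a_scene.png

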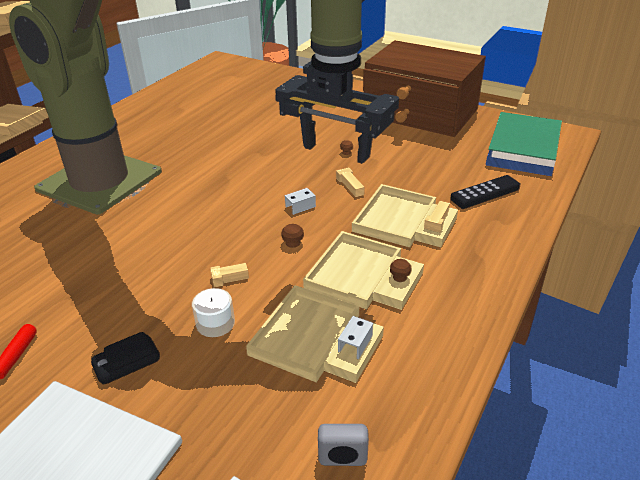

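View pics/a_side.png

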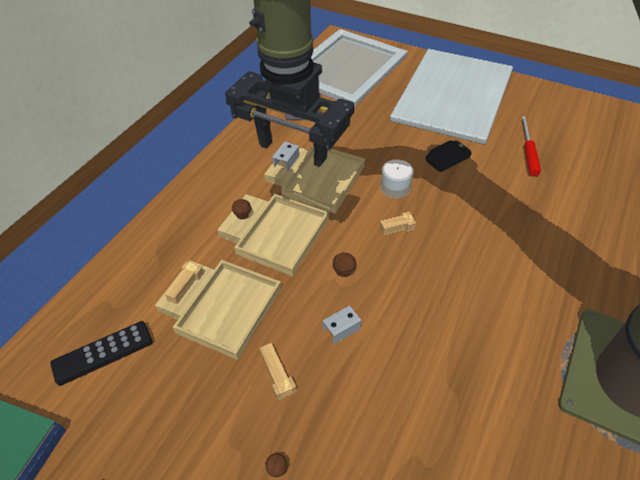

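View pics/a_wrist.png

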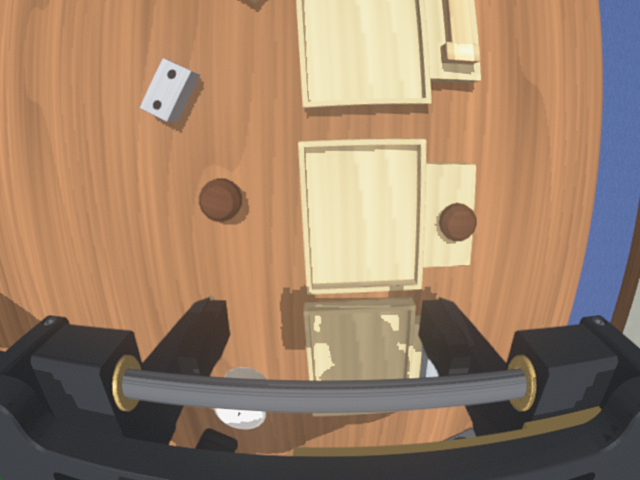

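The pictures show the bracket at about (300,200) in the scene view. The large knob is at (292,235), the small knob at (346,147), the keys at (350,182) and (229,273), the candle at (212,312), and the trays on the right, in the order keys, knobs, bracket from far to near. Next I'll fit poses using silhouettes.

```bash
cat > h.py <<'E'
from rig import *
import cv2, numpy as np
from scipy.optimize import minimize
from scipy.spatial.transform import Rotation as R
def box(x0,x1,y0,y1,z0,z1): return np.array([[x,y,z] for x in(x0,x1) for y in(y0,y1) for z in(z0,z1)],float)
def cyl(prof):
    a=np.linspace(0,2*np.pi,24,endpoint=False)
    return np.concatenate([[[r*np.cos(t),r*np.sin(t),z] for t in a] for r,z in prof])
def key(L,h): return [box(-L/2,-L/2+h,-17,17,0,22),box(-L/2+h,L/2,-11,11,0,22)]
M={"key_long":key(90,20),"key_short":key(66,18),
"knob_large":[cyl([(15,0),(15,10)]),cyl([(22,17),(22,28),(13,38)])],
"knob_small":[cyl([(11,0),(11,8)]),cyl([(16,13.5),(16,22.5),(9,30)])],
"bracket":[box(-28,28,-18,18,0,30)],
"candle":[cyl([(33,0),(33,52)])],"mouse":[box(-49,49,-28,28,0,25)]}
def snap(c):
    s=observe(); r=read_camera(c); r["name"]=c; r["s"]=s
    if c=="wrist":
        T=np.eye(4); q=s["eef_rot"]; T[:3,:3]=R.from_quat([q[1],q[2],q[3],q[0]]).as_matrix(); T[:3,3]=s["tool_pos"]
        r["w2c"]=np.linalg.inv(T@np.array(r["tool_from_camera"]))
    else: r["w2c"]=np.array(r["world_to_cam"])
    return r
def proj(r,P):
    p=P@r["w2c"][:3,:3].T+r["w2c"][:3,3]
    if r["name"]=="wrist":
        rho=np.hypot(p[:,0],p[:,1]); th=np.arctan2(rho,p[:,2]); k=th/np.maximum(rho,1e-9)
        return np.c_[r["fx"]*p[:,0]*k+r["cx"],r["fy"]*p[:,1]*k+r["cy"]]
    return np.c_[r["fx"]*p[:,0]/p[:,2]+r["cx"],r["fy"]*p[:,1]/p[:,2]+r["cy"]]
def back(r,uv,z):
    u,v=(uv[0]-r["cx"])/r["fx"],(uv[1]-r["cy"])/r["fy"]
    if r["name"]=="wrist":
        t=np.hypot(u,v); d=np.array([np.sin(t)*u/t,np.sin(t)*v/t,np.cos(t)])
    else: d=np.array([u,v,1])
    Rm=r["w2c"][:3,:3]; o=-Rm.T@r["w2c"][:3,3]; w=Rm.T@d
    return o+w*(z-o[2])/w[2]
def render(r,parts,x,y,yaw,z=0):
    m=np.zeros((480,640),np.uint8); Rz=R.from_euler("z",yaw).as_matrix()
    for p in parts:
        q=proj(r,p@Rz.T+[x,y,z]); h=cv2.convexHull(q.astype(np.float32))[:,0]
        cv2.fillConvexPoly(m,np.round(h*16).astype(np.int32),1,shift=4)
    return m.astype(bool)
def fit(name,views,z=0,init=None):
    """views: list of (r,mask)"""
    parts=M[name]
    if init is None:
        init=np.mean([back(r,np.argwhere(m).mean(0)[::-1],z+15)[:2] for r,m in views],0)
    def cost(p):
        c=0
        for r,m in views:
            a=render(r,parts,p[0],p[1],p[2],z); c+=1-(a&m).sum()/max(1,(a|m).sum())
        return c/len(views)
    best=None
    yaws=[0] if name[:4] in("knob","cand") else np.arange(0,2*np.pi,np.pi/6)
    if name in("bracket",): yaws=np.arange(0,np.pi,np.pi/6)
    for y0 in yaws:
        s=minimize(cost,[init[0],init[1],y0],method="Nelder-Mead",options=dict(initial_simplex=[[init[0],init[1],y0],[init[0]+8,init[1],y0],[init[0],init[1]+8,y0],[init[0],init[1],y0+.25]],maxiter=90))
        if best is None or s.fun<best.fun: best=s
    return best.x,1-best.fun
E
python3 - <<'E'
from h import *
V={c:snap(c) for c in["scene","side","wrist"]}
for n in ["key_long","key_short","knob_large","knob_small","bracket","tray_keys","tray_knobs","tray_brackets","mouse","candle"]:
    for c in V:
        for d in outline_of(c,n)[:4]:
            b=d["box"]; w=back(V[c],b[:2],10)
            print(n,c,round(d["score"],2),np.round(b).astype(int),d["pixels"].sum(),w[:2].round())
E
```

```text
key_long scene 0.77 [351 185  28  29] 466 [530. 243.]
key_long side 0.77 [279 372  33  55] 997 [519. 255.]
key_short scene 0.65 [229 274  33  20] 595 [ 472. -136.]
key_short side 0.68 [399 224  38  22] 541 [ 470. -134.]
key_short side 0.3 [275 236 109  82] 5827 [675.   8.]
knob_large scene 0.95 [295 236  23  21] 390 [518.  21.]
knob_large side 0.85 [345 264  23  27] 463 [521.   6.]
knob_large wrist 0.92 [218 199  42  43] 1413 [513.  12.]
knob_small scene 0.43 [347 148  11  16] 129 [443. 389.]
knob_small side 0.97 [276 467  24  26] 427 [445. 385.]
bracket side 0.94 [340 324  41  32] 784 [471. 129.]
bracket side 0.73 [277 466  25  27] 445 [445. 383.]
bracket wrist 0.85 [169  89  56  61] 2244 [463. 132.]
tray_keys scene 0.86 [405 216 104  61] 4471 [683. 189.]
tray_keys wrist 0.66 [388  53 188 106] 17737 [687. 161.]
tray_knobs scene 0.64 [363 271 119  80] 6089 [685.  -9.]
tray_knobs side 0.64 [274 235 111  80] 5819 [677.   6.]
tray_brackets scene 0.78 [318 336 138  98] 8460 [ 693. -190.]
tray_brackets side 0.66 [316 178  98  70] 4431 [ 682. -176.]
tray_brackets wrist 0.81 [370 358 132 121] 9450 [ 681. -184.]
mouse scene 0.73 [125 356  69  51] 2151 [ 444. -375.]
mouse side 0.73 [448 157  50  28] 926 [ 451. -373.]
mouse side 0.67 [396 178  34  38] 1035 [ 526. -256.]
mouse wrist 0.87 [217 439  40  23] 705 [ 464. -343.]
candle scene 0.67 [213 313  40  46] 1719 [ 509. -231.]
candle side 0.62 [396 179  30  40] 997 [ 525. -253.]
candle side 0.55 [346 265  25  24] 443 [519.   9.]
candle wrist 0.95 [242 397  54  60] 1184 [ 515. -252.]
```

```bash
python3 - <<'E'
from h import *
V={c:snap(c) for c in["scene","side","wrist"]}
for n,cs in dict(key_long=["scene","side"],key_short=["scene","side"],knob_large=["scene","side","wrist"],knob_small=["scene","side"],bracket=["side","wrist"],candle=["scene","wrist"],mouse=["scene"]).items():
    vs=[(V[c],outline_of(c,n)[0]["pixels"]) for c in cs]
    x,f=fit(n,vs); print(n,x.round(2),round(f,2))
    for c in V: 
        cnt,_=cv2.findContours(render(V[c],M[n],*x).astype(np.uint8),0,1); cv2.drawContours(V[c]["color"],cnt,-1,(0,255,0),1)
M["tray"]=[box(-62.5,62.5,-80,80,0,22),box(62.5,117.5,-58,58,0,22)]
for nm,pts in dict(knobs=[(299,142),(426,140),(421,293),(304,289)],brackets=[(304,304),(309,414)],keys=[(303,107),(430,103)]).items():
    print(nm,[back(V["wrist"],p,22)[:2].round().tolist() for p in pts])
for nm,pts in dict(brackets=[(247,348),(291,287),(363,312)],knobs=[(307,267),(345,233),(405,252)],keys=[(353,217),(390,186),(440,198)]).items():
    print(nm,'scene',[back(V["scene"],p,22)[:2].round().tolist() for p in pts])
for c in V: cv2.imwrite(f"pics/b_{c}.png",V[c]["color"])
E
```

```text
key_long [525.39 253.51  -0.68] 0.82
key_short [ 470.69 -132.48    0.78] 0.88
knob_large [5.188e+02 1.359e+01 3.200e-01] 0.88Traceback (most recent call last):
  File "<stdin>", line 4, in <module>
IndexError: list index out of range
```

```bash
python3 -c "
import cv2
a=cv2.imread('pics/b_side.png')[100:480,180:500];b=cv2.imread('pics/b_scene.png')[120:400,180:480]
cv2.imwrite('pics/b2_side.png',cv2.resize(a,None,fx=1.5,fy=1.5));cv2.imwrite('pics/b2_scene.png',cv2.resize(b,None,fx=2,fy=2))"
```

```text
[ WARN:0@0.020] global loadsave.cpp:275 findDecoder imread_('pics/b_side.png'): can't open/read file: check file path/integrity
Traceback (most recent call last):
TypeError: 'NoneType' object is not subscriptable
```

```bash
cat > fitall.py <<'E'
from h import *
V={c:snap(c) for c in["scene","side","wrist"]}
for n,cs in dict(key_long=["scene","side"],key_short=["scene","side"],knob_large=["scene","side","wrist"],knob_small=["scene","side"],bracket=["side","wrist"],candle=["scene","wrist"],mouse=["scene"]).items():
    vs=[]
    for c in cs:
        d=outline_of(c,n)
        if d: vs.append((V[c],d[0]["pixels"]))
    if not vs: print(n,"missed"); continue
    x,f=fit(n,vs); print(n,x.round(2),round(f,2),len(vs))
    for c in V: 
        cnt,_=cv2.findContours(render(V[c],M[n],*x).astype(np.uint8),0,1); cv2.drawContours(V[c]["color"],cnt,-1,(0,255,0),1)
for nm,pts in dict(knobs=[(299,142),(426,140),(421,293),(304,289)],brackets=[(304,304),(309,414)],keys=[(303,107),(430,103)]).items():
    print(nm,[back(V["wrist"],p,22)[:2].round().tolist() for p in pts])
for nm,pts in dict(brackets=[(247,348),(291,287),(363,312)],knobs=[(307,267),(345,233),(405,252)],keys=[(353,217),(390,186),(440,198)]).items():
    print(nm,'scene',[back(V["scene"],p,22)[:2].round().tolist() for p in pts])
for c in V: cv2.imwrite(f"pics/b_{c}.png",V[c]["color"])
a=V["side"]["color"][100:480,180:500];b=V["scene"]["color"][120:400,180:480]
cv2.imwrite('pics/b2_side.png',cv2.resize(a,None,fx=1.5,fy=1.5));cv2.imwrite('pics/b2_scene.png',cv2.resize(b,None,fx=2,fy=2))
E
python3 fitall.py
```

```text
key_long [522.9  254.74  -0.65] 0.9 2
key_short [ 472.57 -133.31    0.81] 0.9 2
knob_large [5.1922e+02 1.3720e+01 1.1000e-01] 0.9 3
knob_small [4.4488e+02 3.8406e+02 2.4000e-01] 0.85 1
bracket [465.83 130.18   1.07] 0.91 2
candle [ 5.1919e+02 -2.4022e+02 -1.2000e-01] 0.64 2
mouse [ 445.65 -376.87    1.04] 0.84 1
knobs [[601.0, 70.0], [725.0, 74.0], [732.0, -90.0], [603.0, -84.0]]
brackets [[603.0, -102.0], [605.0, -268.0]]
keys [[605.0, 104.0], [728.0, 111.0]]
brackets scene [[614.0, -276.0], [599.0, -121.0], [738.0, -116.0]]
knobs scene [[596.0, -61.0], [609.0, 64.0], [736.0, 65.0]]
keys scene [[598.0, 120.0], [615.0, 262.0], [728.0, 269.0]]
```

View pics/b2_side.png

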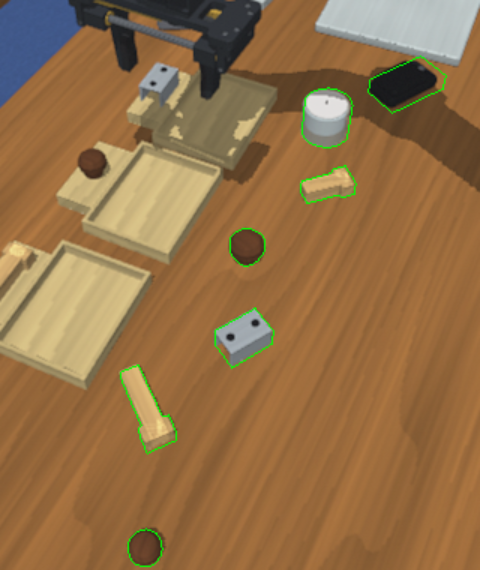

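View pics/b2_scene.png

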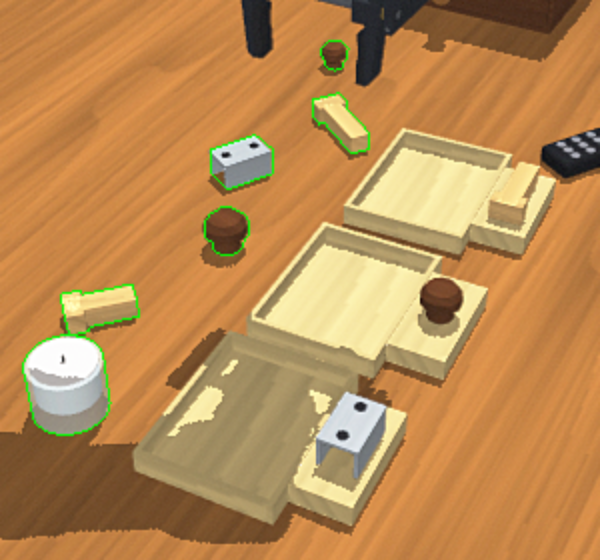

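View pics/b_wrist.png

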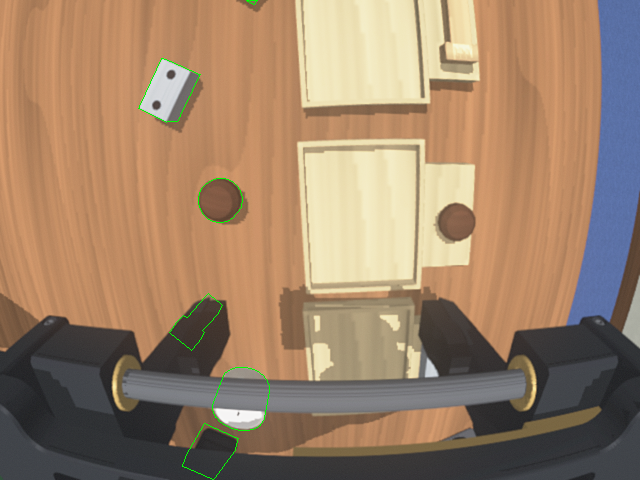

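Every fit matches the pictures, and the trays are centred near x≈666, y≈187 / -8 / -187. I'll start with the large knob.

```bash
python3 -m jog '[-1,4,-30,35,0,-1,4,-30,35,0,-1,4,-30,35,0,-1,2,-15,35,0,-1,0,0,0,0,-1,0,0,0,0]' 25
```

```text
t: 3.8
tool_pos: [522.7, 15.0, 116.5]
eef_rot: [0.003, 0.708, 0.707, 0.005]
contact_force: [0.0, 0.1, 0.9]
grip_width: 0.998
```

```bash
cat > look.py <<'E'
import sys
from h import *
n,tag=sys.argv[1],sys.argv[2]; z=float(sys.argv[3]) if len(sys.argv)>3 else 0
V=[snap(c) for c in sys.argv[4].split(",")] if len(sys.argv)>4 else [snap("wrist")]
out=[]
for v in V:
    for d in outline_of(v["name"],n)[:2]: print(v["name"],round(d["score"],2),d["box"])
    d=outline_of(v["name"],n)
    if d:
        x,f=fit(n,[(v,d[0]["pixels"])],z); print(n,v["name"],x.round(2),round(f,2))
        cnt,_=cv2.findContours(render(v,M[n],*x,z).astype(np.uint8),0,1); cv2.drawContours(v["color"],cnt,-1,(0,255,0),1)
    cv2.imwrite(f"pics/{tag}_{v['name']}.png",v["color"])
s=observe();print(s["tool_pos"].round(1),s["eef_rot"].round(4),s["grip_width"])
E
python3 look.py knob_large c
```

```text
wrist 0.58 [316.9, 264.2, 70.0, 72.3]
knob_large wrist [5.1878e+02 1.4120e+01 3.0000e-02] 0.97
[523.9  14.9 117.4] [0.0044 0.7078 0.7064 0.0061] 0.9977358650592082
```

View pics/c_wrist.png

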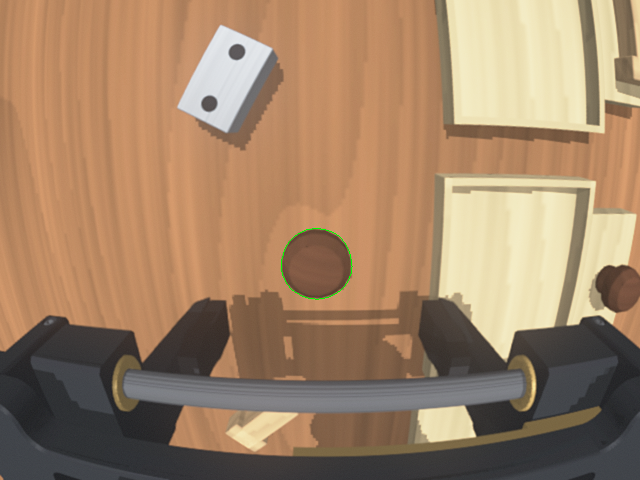

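The wrist fit (518.8, 14.1) agrees with the first one. Next: descend and grip.

```bash
python3 -m jog '[-1,-1,-4,30,0,-1,0,0,30,0,-1,0,0,20,0,-1,0,0,12,0,-1,0,0,0,0]'
```

```text
t: 4.45
tool_pos: [534.5, 14.0, 29.7]
eef_rot: [0.012, 0.709, 0.705, 0.016]
contact_force: [-0.5, -0.5, -0.1]
grip_width: 0.999
```

```bash
cat > st.py <<'E'
from h import *
import sys
s=observe(); q=s["eef_rot"]; m=R.from_quat([q[1],q[2],q[3],q[0]]).as_matrix()
print("pos",s["tool_pos"].round(1),"F",s["contact_force"].round(1),"w",round(s["grip_width"]*88,1),"t",round(s["t"],2))
print("z axis",m[:,2].round(4),"tool y yaw deg",np.degrees(np.arctan2(m[1,1],m[0,1])).round(1),"q",s["joint_positions"].round(2))
if len(sys.argv)>3:
    d=np.array([float(a) for a in sys.argv[1:4]])-s["tool_pos"]; print("tool shift to target",(m.T@d).round(1))
E
python3 -m jog '[-1,0,0,0,0,-1,0,0,0,0,-1,0,0,0,0]'; python3 st.py 518.8 14.1 23
```

```text
t: 4.75
tool_pos: [537.2, 14.0, 32.6]
eef_rot: [0.014, 0.709, 0.705, 0.018]
contact_force: [0.0, 0.2, -0.0]
grip_width: 0.998
pos [537.2  14.   32.6] F [ 0.   0.2 -0. ] w 87.8 t 4.75
z axis [ 0.0443  0.0056 -0.999 ] tool y yaw deg -0.4 q [-0.08  0.94 -0.05  2.01  0.27  0.16 -0.38]
tool shift to target [ -0.  -18.8   8.8]
```

```bash
python3 -m jog '[-1,0,-10,0,0]';python3 st.py 518.8 14.1 23; python3 -m jog '[-1,0,0,0,0]'; python3 st.py; python3 -m jog '[-1,0,0,0,0]'; python3 st.py
```

```text
t: 4.85
tool_pos: [528.9, 14.1, 33.1]
eef_rot: [0.015, 0.709, 0.705, 0.019]
contact_force: [-0.1, 0.5, -0.1]
grip_width: 1.0
pos [528.9  14.1  33.1] F [-0.1  0.5 -0.1] w 88.0 t 4.85
z axis [ 0.0484  0.0063 -0.9988] tool y yaw deg -0.4 q [-0.09  0.94 -0.04  2.03  0.27  0.13 -0.38]
tool shift to target [ -0.1 -10.6   9.6]
t: 4.95
tool_pos: [526.9, 14.0, 33.4]
eef_rot: [0.014, 0.709, 0.705, 0.018]
contact_force: [0.3, 0.4, -0.7]
grip_width: 1.002
pos [526.9  14.   33.4] F [ 0.3  0.4 -0.7] w 88.2 t 4.95
z axis [ 0.0459  0.0059 -0.9989] tool y yaw deg -0.4 q [-0.09  0.94 -0.04  2.04  0.27  0.13 -0.38]
t: 5.05
tool_pos: [526.8, 14.0, 33.7]
eef_rot: [0.014, 0.709, 0.705, 0.018]
contact_force: [0.3, 0.0, -0.2]
grip_width: 1.0
pos [526.8  14.   33.7] F [ 0.3  0.  -0.2] w 88.0 t 5.05
z axis [ 0.0463  0.0058 -0.9989] tool y yaw deg -0.4 q [-0.09  0.94 -0.04  2.04  0.27  0.13 -0.38]
```

```bash
python3 -m jog '[-1,0,-8,2,0,-1,0,-1,4,0,-1,0,0,4,0,-1,0,0,0,0]';python3 st.py 518.8 14.1 23
```

```text
t: 5.45
tool_pos: [517.1, 14.2, 22.4]
eef_rot: [0.014, 0.709, 0.705, 0.018]
contact_force: [0.3, 0.3, -0.2]
grip_width: 1.002
pos [517.1  14.2  22.4] F [ 0.3  0.3 -0.2] w 88.2 t 5.45
z axis [ 0.0456  0.0058 -0.9989] tool y yaw deg -0.4 q [-0.1   0.96 -0.03  2.07  0.27  0.08 -0.39]
tool shift to target [-0.1  1.8 -0.5]
```

```bash
python3 -m jog '[1,0,1,0,0,1,0,0,0,0,1,0,0,0,0,1,0,0,0,0,1,0,0,0,0,1,0,0,0,0]' 25;python3 st.py
```

```text
t: 6.05
tool_pos: [518.8, 14.2, 22.2]
eef_rot: [0.014, 0.709, 0.705, 0.019]
contact_force: [0.8, -0.3, 0.3]
grip_width: 0.474
pos [518.8  14.2  22.2] F [ 0.8 -0.3  0.3] w 41.7 t 6.05
z axis [ 0.0464  0.0059 -0.9989] tool y yaw deg -0.4 q [-0.1   0.96 -0.03  2.06  0.27  0.08 -0.39]
```

```bash
python3 -m jog '[1,0,3,-12,0,1,0,5,-20,0,1,0,10,-25,0,1,0,20,-25,0,1,-6,25,-10,0,1,-6,25,0,0,1,0,0,0,0]';python3 st.py 664 30 110
```

```text
t: 6.75
tool_pos: [603.0, 0.7, 121.5]
eef_rot: [0.013, 0.709, 0.705, 0.017]
contact_force: [-0.5, -0.5, -0.2]
grip_width: 0.479
pos [603.    0.7 121.5] F [-0.5 -0.5 -0.2] w 42.1 t 6.75
z axis [ 0.042   0.0048 -0.9991] tool y yaw deg -0.3 q [ 0.01  0.83 -0.16  1.78  0.24  0.5  -0.31]
tool shift to target [29.5 60.3 14.2]
```

```bash
python3 - <<'E'
from h import *
v=snap("wrist"); cv2.imwrite("pics/d_wrist.png",v["color"])
for nm,(cx,cy) in dict(kn=(665,-8),ke=(667,187),br=(667,-187)).items():
    print(nm,proj(v,np.array([[cx-62.5,cy+80,22],[cx+62.5,cy+80,22],[cx+62.5,cy-80,22],[cx-62.5,cy-80,22]])).round())
E
```

```text
kn [[316. 148.]
 [504. 155.]
 [474. 360.]
 [318. 371.]]
ke [[ 318. -124.]
 [ 494.  -99.]
 [ 508.  104.]
 [ 319.   91.]]
br [[321. 390.]
 [472. 378.]
 [439. 489.]
 [323. 500.]]
```

View pics/d_wrist.png

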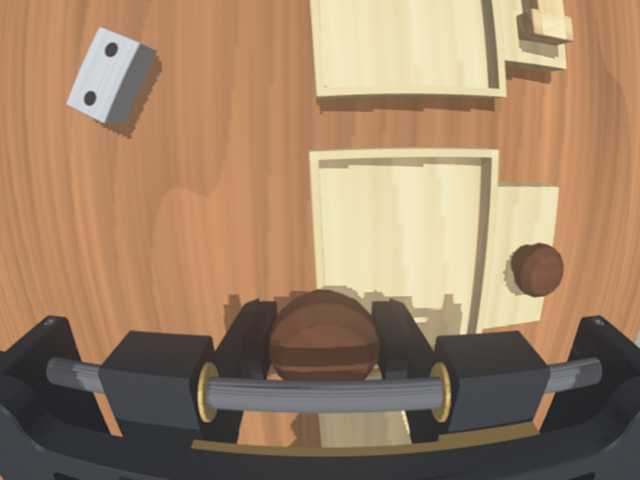

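```bash
python3 - <<'E'
from h import *
v=snap("wrist")
for p in [(310,152),(498,151),(318,97),(505,96)]: print(p,back(v,p,22).round(1))
v=snap("side")
for p in [(235,235),(275,195),(328,212),(291,274)]: print("side kn",p,back(v,p,22).round(1))
for p in [(174,320),(221,262),(281,288),(236,356)]: print("side ke",p,back(v,p,22).round(1))
print(v["color"].shape); cv2.imwrite("pics/e_side.png",cv2.resize(v["color"][90:370,140:400],None,fx=2.1,fy=2.1))
E
```

```text
(310, 152) [596.3  70.3  22. ]
(498, 151) [719.5  74.9  22. ]
(318, 97) [601.3 103.7  22. ]
(505, 96) [723.5 112.2  22. ]
side kn (235, 235) [739.5  49.2  22. ]
side kn (275, 195) [726.9 -81.1  22. ]
side kn (328, 212) [606.5 -88.5  22. ]
side kn (291, 274) [595.  81.  22.]
side ke (174, 320) [724.8 259.2  22. ]
side ke (221, 262) [725.5 117.1  22. ]
side ke (281, 288) [595.3 116.4  22. ]
side ke (236, 356) [591.5 267.4  22. ]
(480, 640, 3)
```

View pics/e_side.png

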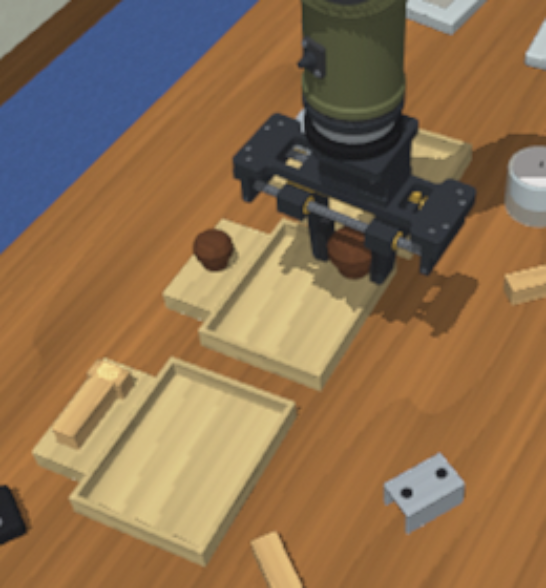

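```bash
python3 -m jog '[1,10,20,0,0,1,10,20,0,0,1,9,15,0,0,1,0,0,20,0,1,0,0,15,0,1,0,0,0,0]';python3 st.py 660 30 28
```

```text
t: 7.5
tool_pos: [644.9, 34.0, 81.7]
eef_rot: [0.005, 0.706, 0.708, 0.007]
contact_force: [-0.9, -0.6, -0.2]
grip_width: 0.475
pos [644.9  34.   81.7] F [-0.9 -0.6 -0.2] w 41.8 t 7.5
z axis [ 0.0168  0.0032 -0.9999] tool y yaw deg 0.1 q [-0.04  0.94 -0.16  1.63  0.23  0.57 -0.33]
tool shift to target [-4.2 14.2 53.9]
```

```bash
python3 -m jog '[1,-4,14,15,0,1,0,0,15,0,1,0,0,0,0]';python3 st.py 660 30 28
```

```text
t: 7.8
tool_pos: [656.2, 30.1, 50.2]
eef_rot: [0.003, 0.706, 0.708, 0.005]
contact_force: [-0.9, 0.6, -1.1]
grip_width: 0.481
pos [656.2  30.1  50.2] F [-0.9  0.6 -1.1] w 42.3 t 7.8
z axis [ 0.0115  0.0025 -0.9999] tool y yaw deg 0.2 q [-0.04  1.   -0.15  1.6   0.24  0.55 -0.32]
tool shift to target [-0.2  3.5 22.3]
```

```bash
python3 -m jog '[1,0,3,12,0,1,0,0,6,0,1,0,0,2,0,1,0,0,0,0]';python3 st.py 660 30 28
```

```text
t: 8.2
tool_pos: [658.3, 30.4, 29.5]
eef_rot: [0.003, 0.706, 0.708, 0.005]
contact_force: [0.2, 0.8, -1.0]
grip_width: 0.475
pos [658.3  30.4  29.5] F [ 0.2  0.8 -1. ] w 41.8 t 8.2
z axis [ 0.0103  0.0024 -0.9999] tool y yaw deg 0.2 q [-0.04  1.03 -0.15  1.59  0.25  0.53 -0.32]
tool shift to target [-0.4  1.7  1.5]
```

```bash
python3 -m jog '[1,0,0,1.5,0,1,0,0,0,0,-0.36,0,0,0,0,-0.36,0,0,0,0,-0.36,0,0,0,0]';python3 st.py;  python3 -m jog '[-0.36,0,0,-15,0,-0.36,0,0,-30,0,-0.36,0,0,-35,0,-0.36,0,0,-20,0,-0.36,0,0,0,0]';python3 st.py 445 384 110; python3 look.py knob_large f 5
```

```text
t: 8.7
tool_pos: [659.2, 30.6, 29.5]
eef_rot: [0.004, 0.706, 0.708, 0.006]
contact_force: [-0.3, 0.6, -0.2]
grip_width: 0.679
pos [659.2  30.6  29.5] F [-0.3  0.6 -0.2] w 59.7 t 8.7
z axis [ 0.0129  0.0028 -0.9999] tool y yaw deg 0.2 q [-0.04  1.03 -0.15  1.59  0.25  0.53 -0.32]
t: 9.2
tool_pos: [658.2, 30.4, 136.5]
eef_rot: [0.004, 0.706, 0.708, 0.006]
contact_force: [-0.1, 0.1, -0.5]
grip_width: 0.682
pos [658.2  30.4 136.5] F [-0.1  0.1 -0.5] w 60.0 t 9.2
z axis [ 0.0143  0.0029 -0.9999] tool y yaw deg 0.2 q [-0.02  0.88 -0.18  1.57  0.22  0.7  -0.3 ]
tool shift to target [ 354.4 -212.3   24.5]
wrist 0.91 [320.6, 254.5, 65.4, 64.6]
knob_large wrist [657.68  30.05  -0.  ] 0.96
[655.7  30.1 132.2] [0.0018 0.7056 0.7086 0.0032] 0.6791696149660067
```

View pics/f_wrist.png

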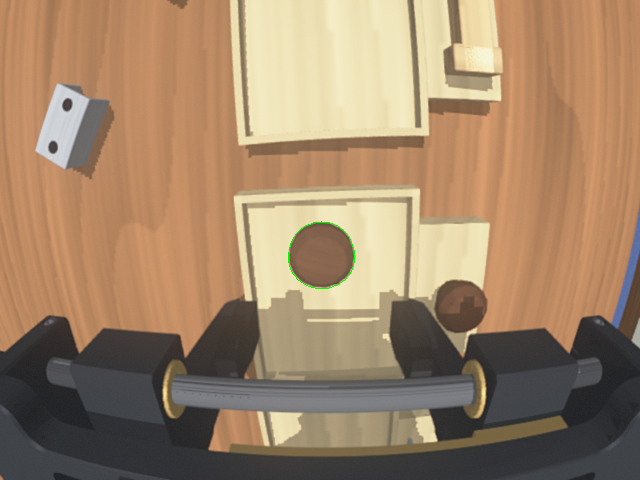

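The large knob now stands upright on the tray floor at (320,255) in the wrist picture. Next is the small knob.

```bash
python3 -m jog '[-1,20,-12,0,0,-1,35,-21,0,0,-1,35,-21,0,0,-1,35,-21,0,0,-1,35,-21,0,0,-1,35,-21,0,0,-1,35,-21,0,0,-1,35,-21,0,0,-1,20,-12,0,0,-1,0,0,0,0]';python3 st.py 445 384 110
```

```text
t: 10.35
tool_pos: [470.0, 319.0, 114.7]
eef_rot: [-0.002, 0.707, 0.707, -0.01]
contact_force: [-0.3, 0.6, -0.2]
grip_width: 1.002
pos [470.  319.  114.7] F [-0.3  0.6 -0.2] w 88.2 t 10.35
z axis [-0.0169 -0.0113 -0.9998] tool y yaw deg 0.0 q [-0.63  0.83 -0.09  1.84  0.13  0.5  -0.8 ]
tool shift to target [ 65.1 -24.9   4.3]
```

```bash
python3 -m jog '[-1,22,-8,0,0,-1,22,-8,0,0,-1,18,-8,0,0,-1,0,0,0,0,-1,0,0,0,0]';python3 look.py knob_small g; python3 st.py 445 384 60
```

```text
t: 10.85
tool_pos: [447.1, 373.3, 108.4]
eef_rot: [0.001, 0.709, 0.705, -0.017]
contact_force: [0.6, -0.3, -0.0]
grip_width: 1.001
wrist 0.59 [323.5, 244.8, 50.3, 52.5]
wrist 0.54 [418.5, 390.9, 101.6, 81.9]
knob_small wrist [4.4366e+02 3.8462e+02 1.2000e-01] 0.92
[447.1 373.6 108.9] [ 7.000e-04  7.094e-01  7.046e-01 -1.600e-02] 0.9979648034079487
pos [447.1 373.6 108.9] F [-0.5  0.4 -0.7] w 87.8 t 11.0
z axis [-0.0217 -0.0236 -0.9995] tool y yaw deg -0.4 q [-0.74  0.85 -0.07  1.78  0.1   0.54 -0.88]
tool shift to target [11.5 -1.2 48.7]
```

View pics/g_wrist.png

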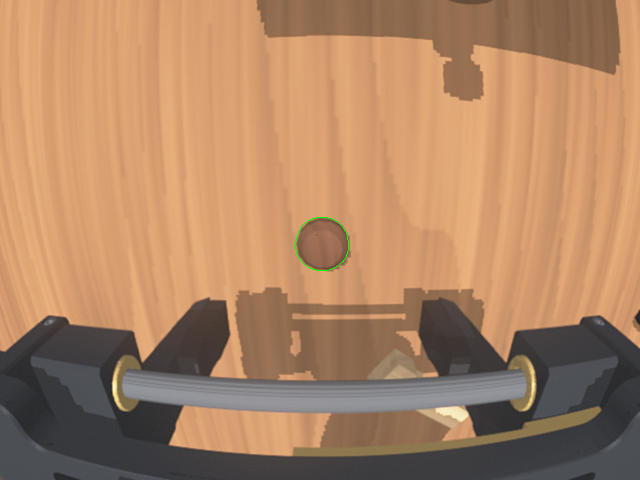

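```bash
python3 -m jog '[-1,10,-2,15,0,-1,3,-1,20,0,-1,1,-1,20,0,-1,0,0,10,0,-1,0,0,0,0,-1,0,0,0,0]';python3 st.py 444 384.3 22
```

```text
t: 11.6
tool_pos: [443.9, 384.7, 38.7]
eef_rot: [0.001, 0.711, 0.703, -0.016]
contact_force: [0.5, -0.2, 0.6]
grip_width: 0.997
pos [443.9 384.7  38.7] F [ 0.5 -0.2  0.6] w 87.7 t 11.6
z axis [-0.0208 -0.0242 -0.9995] tool y yaw deg -0.7 q [-0.76  0.97 -0.05  1.78  0.11  0.42 -0.91]
tool shift to target [ 0.   0.4 16.7]
```

```bash
python3 -m jog '[-1,0,0,10,0,-1,0,0,6,0,-1,0,0,0,0]';python3 st.py 444 384.3 22;  python3 -m jog '[1,0,0,0,0,1,0,0,0,0,1,0,0,0,0,1,0,0,0,0,1,0,0,0,0,1,0,0,0,0]' 20;python3 st.py
```

```text
t: 11.9
tool_pos: [444.7, 384.8, 22.9]
eef_rot: [0.001, 0.712, 0.702, -0.014]
contact_force: [0.6, 0.1, 0.2]
grip_width: 1.002
pos [444.7 384.8  22.9] F [0.6 0.1 0.2] w 88.1 t 11.9
z axis [-0.0186 -0.0224 -0.9996] tool y yaw deg -0.7 q [-0.77  1.   -0.05  1.78  0.11  0.39 -0.91]
tool shift to target [-0.5 -0.6  0.9]
t: 12.5
tool_pos: [445.4, 385.3, 24.0]
eef_rot: [0.001, 0.712, 0.702, -0.013]
contact_force: [-0.5, 0.6, 0.7]
grip_width: 0.479
pos [445.4 385.3  24. ] F [-0.5  0.6  0.7] w 42.1 t 12.5
z axis [-0.017  -0.0209 -0.9996] tool y yaw deg -0.8 q [-0.77  0.99 -0.05  1.78  0.11  0.39 -0.91]
```

Still closing.

```bash
python3 -m jog '[1,0,0,1.5,0,1,0,0,0,0,1,0,0,0,0,1,0,0,0,0]' 20;python3 st.py
```

```text
t: 12.9
tool_pos: [445.3, 385.3, 22.4]
eef_rot: [0.001, 0.712, 0.702, -0.013]
contact_force: [0.5, 0.5, 0.4]
grip_width: 0.354
pos [445.3 385.3  22.4] F [0.5 0.5 0.4] w 31.1 t 12.9
z axis [-0.017  -0.0209 -0.9996] tool y yaw deg -0.8 q [-0.77  1.   -0.05  1.78  0.11  0.39 -0.91]
```

```bash
python3 -m jog '[1,0,0,-12,0,1,0,0,-25,0,1,0,0,-35,0,1,-15,5,-30,0,1,-30,15,-15,0,1,-35,18,0,0,1,-38,20,0,0,1,-38,20,0,0,1,-38,20,0,0,1,-38,20,0,0]';python3 st.py 663 -44 110
```

```text
t: 13.9
tool_pos: [564.8, 158.0, 154.5]
eef_rot: [0.0, 0.705, 0.709, -0.008]
contact_force: [0.5, 0.8, -0.8]
grip_width: 0.346
pos [564.8 158.  154.5] F [ 0.5  0.8 -0.8] w 30.4 t 13.9
z axis [-0.0114 -0.0115 -0.9999] tool y yaw deg 0.3 q [-0.28  0.78 -0.13  1.76  0.17  0.62 -0.51]
tool shift to target [-202.    97.8   45.7]
```

```bash
python3 -m jog '[1,-38,18,0,0,1,-38,18,0,0,1,-38,18,0,0,1,-35,15,0,0,1,-20,10,0,0,1,0,0,0,0,1,0,0,0,0]';python3 st.py 663 -44 110
```

```text
t: 14.6
tool_pos: [649.0, -28.7, 162.2]
eef_rot: [0.004, 0.71, 0.704, -0.008]
contact_force: [-0.6, 0.4, 0.4]
grip_width: 0.347
pos [649.  -28.7 162.2] F [-0.6  0.4  0.4] w 30.5 t 14.6
z axis [-0.0048 -0.0174 -0.9998] tool y yaw deg -0.5 q [ 0.06  0.84 -0.17  1.56  0.21  0.76 -0.22]
tool shift to target [-14.2  14.4  52.4]
```

```bash
python3 -m jog '[1,-7,7,30,0,1,-5,5,30,0,1,0,0,25,0,1,0,0,15,0,1,0,0,0,0]';python3 st.py 663 -44 28
```

```text
t: 15.1
tool_pos: [660.0, -30.6, 62.8]
eef_rot: [0.003, 0.706, 0.708, -0.005]
contact_force: [-0.4, 0.4, 0.1]
grip_width: 0.348
pos [660.  -30.6  62.8] F [-0.4  0.4  0.1] w 30.6 t 15.1
z axis [-0.0024 -0.0105 -0.9999] tool y yaw deg 0.2 q [ 0.05  0.99 -0.15  1.57  0.24  0.61 -0.23]
tool shift to target [-13.1   3.1  35. ]
```

```bash
python3 -m jog '[1,-13,3,5,0,1,0,0,12,0,1,0,0,10,0,1,0,0,4,0,1,0,0,0,0]';python3 st.py 663 -44 28
```

```text
t: 15.6
tool_pos: [665.0, -42.8, 33.0]
eef_rot: [0.004, 0.705, 0.709, -0.003]
contact_force: [0.6, -0.2, -0.9]
grip_width: 0.347
pos [665.  -42.8  33. ] F [ 0.6 -0.2 -0.9] w 30.6 t 15.6
z axis [ 0.0023 -0.0096 -1.    ] tool y yaw deg 0.3 q [ 0.07  1.04 -0.15  1.55  0.25  0.57 -0.22]
tool shift to target [-1.2 -2.   5. ]
```

```bash
python3 -m jog '[1,0,-2,4,0,1,0,0,1.5,0,1,0,0,0,0]';python3 st.py 663 -44 27.5;
```

```text
t: 15.9
tool_pos: [663.2, -42.6, 27.6]
eef_rot: [0.004, 0.705, 0.709, -0.002]
contact_force: [0.2, 1.0, 0.2]
grip_width: 0.35
pos [663.2 -42.6  27.6] F [0.2 1.  0.2] w 30.8 t 15.9
z axis [ 0.0032 -0.0093 -1.    ] tool y yaw deg 0.3 q [ 0.07  1.04 -0.14  1.56  0.26  0.55 -0.22]
tool shift to target [-1.3 -0.2  0.1]
```

```bash
python3 -m jog '[-0.14,0,0,0,0,-0.14,0,0,0,0,-0.14,0,0,0,0,-0.14,0,0,-15,0,-0.14,0,0,-30,0,-0.14,0,0,-35,0,-0.14,0,0,-20,0,-0.14,0,0,0,0]';python3 look.py knob_small h 5;python3 st.py 466 130 100
```

```text
t: 16.7
tool_pos: [663.7, -41.4, 135.3]
eef_rot: [0.005, 0.705, 0.709, -0.001]
contact_force: [0.6, -0.3, -0.2]
grip_width: 0.567
wrist 0.65 [321.5, 255.4, 46.3, 45.4]
knob_small wrist [ 6.6313e+02 -4.2570e+01  1.0000e-01] 0.91
[661.1 -41.4 130.9] [ 0.0028  0.705   0.7092 -0.0038] 0.571209275803052
pos [661.1 -41.4 130.9] F [-0.8 -0.  -1.7] w 50.3 t 16.85
z axis [-0.0015 -0.0094 -1.    ] tool y yaw deg 0.3 q [ 0.08  0.89 -0.18  1.54  0.22  0.73 -0.19]
tool shift to target [ 172.9 -194.    29.6]
```

View pics/h_wrist.png

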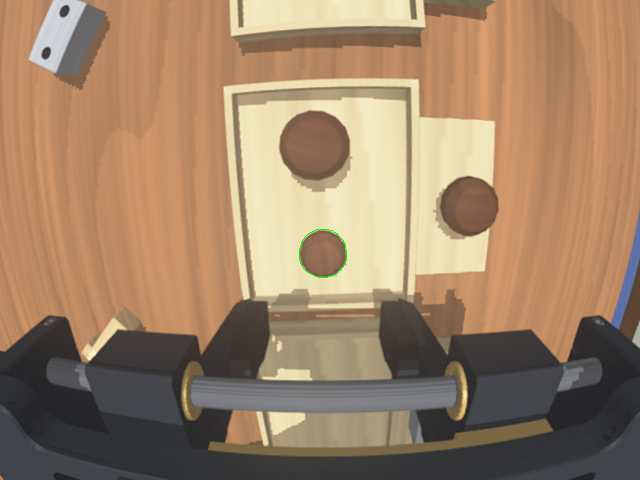

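Both knobs stand in their tray at (315,145) and (322,254). Next is the bracket.

```bash
python3 -m jog '[-1,20,-22,0,0,-1,30,-34,0,0,-1,32,-36,0,0,-1,32,-36,0,0,-1,32,-36,0,0,-1,25,-28,0,0,-1,0,0,0,8,-1,0,0,0,8,-1,0,0,0,8,-1,0,0,0,0]';python3 st.py 466 130 100
```

```text
t: 17.85
tool_pos: [451.2, 131.2, 116.7]
eef_rot: [0.0, 0.841, 0.541, -0.016]
contact_force: [0.4, -0.3, -0.6]
grip_width: 0.997
pos [451.2 131.2 116.7] F [ 0.4 -0.3 -0.6] w 87.8 t 17.85
z axis [-0.0261 -0.0177 -0.9995] tool y yaw deg -24.5 q [-0.39  0.76  0.01  2.12  0.    0.29 -0.81]
tool shift to target [ 5.5 14.2 16.3]
```

```bash
python3 -m jog '[-1,5,14,0,0,-1,0,0,0,4.5,-1,0,0,0,0,-1,0,0,0,0]';python3 look.py bracket i 0 wrist,side;python3 st.py 466 130 60
```

```text
t: 18.25
tool_pos: [464.2, 128.6, 113.2]
eef_rot: [0.001, 0.858, 0.513, -0.02]
contact_force: [0.1, 0.5, -0.6]
grip_width: 0.996
side 0.76 [340.9, 325.1, 39.9, 36.8]
side 0.52 [446.6, 156.8, 45.4, 26.7]
bracket side [466.7  132.13   1.06] 0.76
[464.3 128.9 113.8] [ 7.000e-04  8.589e-01  5.117e-01 -1.910e-02] 0.9995388778725132
pos [464.3 128.9 113.8] F [0.1 0.  0. ] w 88.0 t 18.55
z axis [-0.0321 -0.0207 -0.9993] tool y yaw deg -28.4 q [-0.38  0.77  0.02  2.08 -0.02  0.33 -0.84]
tool shift to target [ 3.6  2.  53.7]
```

View pics/i_wrist.png

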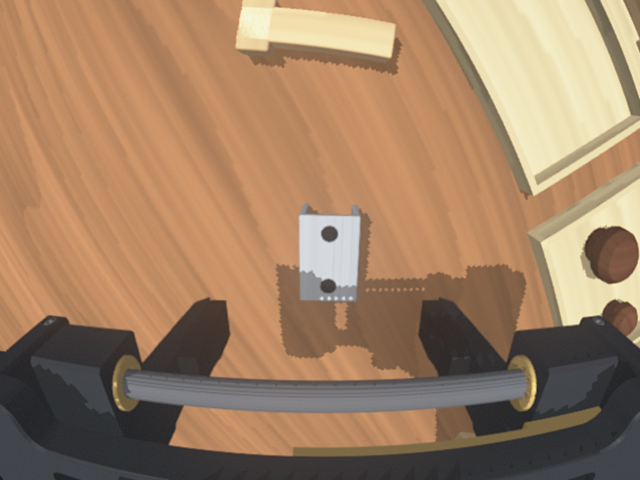

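```bash
python3 -m jog '[-1,3,2,15,0,-1,1,0,20,0,-1,1,0,18,0,-1,0,0,12,0,-1,0,0,0,0,-1,0,0,0,0]';python3 st.py 466 130.5 23
```

```text
t: 19.15
tool_pos: [467.7, 131.6, 47.6]
eef_rot: [0.001, 0.858, 0.513, -0.017]
contact_force: [0.3, -0.2, 0.5]
grip_width: 0.997
pos [467.7 131.6  47.6] F [ 0.3 -0.2  0.5] w 87.7 t 19.15
z axis [-0.0287 -0.0193 -0.9994] tool y yaw deg -28.3 q [-0.38  0.9   0.01  2.09 -0.02  0.18 -0.84]
tool shift to target [-1.  -0.6 24.7]
```

```bash
python3 -m jog '[-1,0,0,10,0,-1,0,0,8,0,-1,0,0,6,0,-1,0,0,0,0]';python3 st.py 466 130.5 23; python3 -m jog '[1,0,0,0,0,1,0,0,0,0,1,0,0,0,0,1,0,0,0,0,1,0,0,0,0,1,0,0,0,0,1,0,0,0,0,1,0,0,0,0]' 30;python3 st.py
```

```text
t: 19.55
tool_pos: [468.0, 131.3, 23.3]
eef_rot: [0.001, 0.858, 0.513, -0.016]
contact_force: [0.5, -0.5, 0.6]
grip_width: 0.998
pos [468.  131.3  23.3] F [ 0.5 -0.5  0.6] w 87.8 t 19.55
z axis [-0.0259 -0.0183 -0.9995] tool y yaw deg -28.3 q [-0.38  0.95  0.01  2.09 -0.02  0.13 -0.84]
tool shift to target [-1.7 -1.4  0.3]
t: 20.35
tool_pos: [468.3, 131.4, 23.9]
eef_rot: [0.001, 0.858, 0.513, -0.015]
contact_force: [-0.2, -0.4, 0.4]
grip_width: 0.409
pos [468.3 131.4  23.9] F [-0.2 -0.4  0.4] w 36.0 t 20.35
z axis [-0.0249 -0.018  -0.9995] tool y yaw deg -28.3 q [-0.38  0.95  0.01  2.09 -0.02  0.13 -0.84]
```

```bash
python3 -m jog '[1,0,0,-12,0,1,0,0,-25,0,1,0,0,-35,0,1,0,0,-25,-4,1,0,0,0,-8,1,0,0,0,-8,1,0,0,0,-8,1,0,0,0,0]';python3 st.py 664 -187 120
```

```text
t: 21.15
tool_pos: [470.6, 132.6, 130.0]
eef_rot: [-0.001, 0.702, 0.712, -0.015]
contact_force: [-1.0, 0.2, 0.0]
grip_width: 0.405
pos [470.6 132.6 130. ] F [-1.   0.2  0. ] w 35.7 t 21.15
z axis [-0.0222 -0.0193 -0.9996] tool y yaw deg 0.7 q [-0.32  0.74 -0.09  2.06  0.19  0.38 -0.55]
tool shift to target [-321.8  189.4   11.8]
```

```bash
python3 -m jog '[1,-20,12,0,0,1,-35,20,0,0,1,-38,22,0,0,1,-38,22,0,0,1,-38,22,0,0,1,-38,22,0,0,1,-38,22,0,0,1,-35,20,0,0,1,-20,12,0,0,1,0,0,0,0]';python3 st.py 664 -187 100
```

```text
t: 22.15
tool_pos: [648.6, -177.7, 133.4]
eef_rot: [-0.002, 0.713, 0.701, -0.016]
contact_force: [-0.5, -0.4, -1.2]
grip_width: 0.405
pos [ 648.6 -177.7  133.4] F [-0.5 -0.4 -1.2] w 35.6 t 22.15
z axis [-0.0264 -0.0191 -0.9995] tool y yaw deg -1.0 q [ 0.29  0.91 -0.2   1.48  0.26  0.8  -0.04]
tool shift to target [-8.4 16.4 33.1]
```

```bash
python3 - <<'E'
from h import *
for c in ("wrist","side","scene"):
    v=snap(c); cv2.imwrite(f"pics/j_{c}.png",v["color"])
    cx,cy=665,-187
    print(c,proj(v,np.array([[cx-62.5,cy+80,22],[cx+62.5,cy+80,22],[cx+62.5,cy-80,22],[cx-62.5,cy-80,22]])).round().tolist())
a=cv2.imread("pics/j_side.png")[120:240,220:420]; b=cv2.imread("pics/j_scene.png")[260:400,230:400]
cv2.imwrite("pics/j2.png",np.vstack([cv2.resize(a,(680,320)),cv2.resize(b,(340,280)).repeat(1,0) if 0 else np.hstack([cv2.resize(b,(340,280)),np.zeros((280,340,3),np.uint8)])]))
E
```

```text
wrist [[255.0, 147.0], [449.0, 146.0], [429.0, 355.0], [271.0, 357.0]]
side [[334.0, 207.0], [281.0, 187.0], [317.0, 143.0], [367.0, 160.0]]
scene [[297.0, 283.0], [360.0, 306.0], [312.0, 371.0], [245.0, 342.0]]
```

View pics/j_wrist.png

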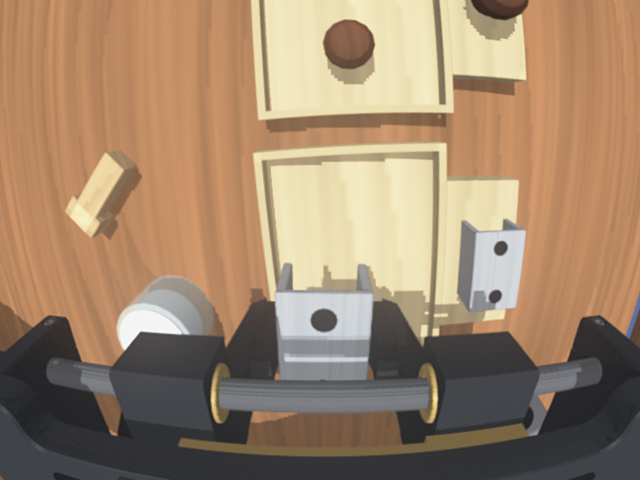

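View pics/j2.png

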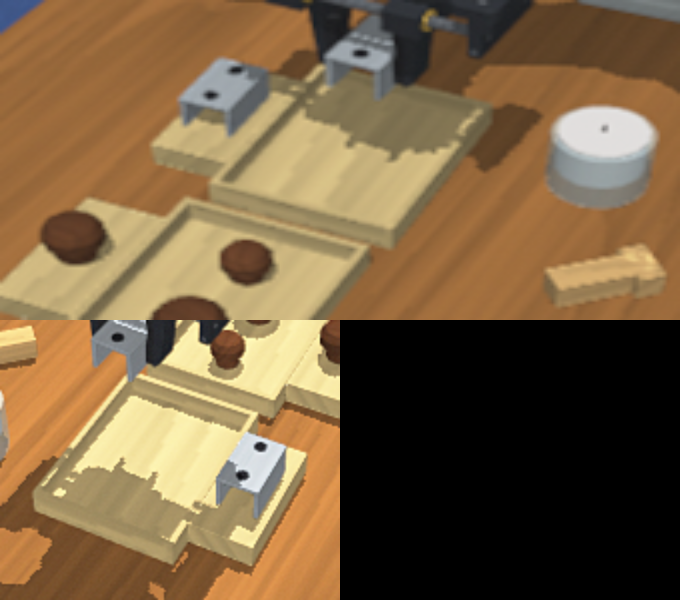

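```bash
python3 -m jog '[1,-8,14,10,0,1,0,2,25,0,1,0,2,25,0,1,0,0,15,0,1,0,0,0,0,1,0,0,0,0]';python3 st.py 664 -187 29
```

```text
t: 22.9
tool_pos: [661.6, -165.0, 57.9]
eef_rot: [-0.009, 0.706, 0.708, -0.013]
contact_force: [-0.3, 0.0, -0.7]
grip_width: 0.405
pos [ 661.6 -165.    57.9] F [-0.3  0.  -0.7] w 35.7 t 22.9
z axis [-0.0321 -0.006  -0.9995] tool y yaw deg 0.2 q [ 0.27  1.03 -0.19  1.46  0.27  0.71 -0.05]
tool shift to target [-21.9   3.3  28.9]
```

```bash
python3 -m jog '[1,-12,2,0,0,1,-10,2,0,0,1,0,0,8,0,1,0,0,8,0,1,0,0,0,0]';python3 st.py 664 -187 29
```

```text
t: 23.4
tool_pos: [667.2, -190.4, 44.6]
eef_rot: [-0.007, 0.706, 0.708, -0.012]
contact_force: [-0.1, 0.6, -1.4]
grip_width: 0.4
pos [ 667.2 -190.4   44.6] F [-0.1  0.6 -1.4] w 35.2 t 23.4
z axis [-0.0266 -0.0079 -0.9996] tool y yaw deg 0.1 q [ 0.3   1.06 -0.2   1.43  0.28  0.71 -0.02]
tool shift to target [ 3.5 -2.8 15.7]
```

```bash
python3 -m jog '[1,3,-3,6,0,1,0,0,6,0,1,0,0,2,0,1,0,0,0,0]';python3 st.py 664 -187 29
```

```text
t: 23.8
tool_pos: [663.5, -186.7, 29.5]
eef_rot: [-0.007, 0.706, 0.708, -0.012]
contact_force: [-0.8, -0.7, 3.3]
grip_width: 0.404
pos [ 663.5 -186.7   29.5] F [-0.8 -0.7  3.3] w 35.5 t 23.8
z axis [-0.027  -0.0077 -0.9996] tool y yaw deg 0.1 q [ 0.29  1.07 -0.19  1.44  0.29  0.68 -0.03]
tool shift to target [-0.3  0.5  0.5]
```

Contact with the floor at 3 N. Next: release, rise and look.

```bash
python3 -m jog '[-0.14,0,0,0,0,-0.14,0,0,0,0,-0.14,0,0,0,0,-0.14,0,0,-15,0,-0.14,0,0,-30,0,-0.14,0,0,-35,0,-0.14,0,0,-20,0,-0.14,0,0,0,0]';python3 look.py bracket k 5;python3 st.py 472.6 -133.3 110
```

```text
t: 24.6
tool_pos: [667.4, -184.9, 136.8]
eef_rot: [-0.006, 0.706, 0.708, -0.011]
contact_force: [0.6, 0.1, -0.4]
grip_width: 0.569
wrist 0.71 [319.9, 254.8, 55.3, 92.2]
bracket wrist [ 662.97 -188.57    1.6 ] 0.87
[ 664.7 -184.6  132.3] [-0.0093  0.7058  0.7082 -0.0133] 0.5677171050981982
pos [ 664.7 -184.6  132.3] F [-1.  -0.5  0.2] w 50.0 t 24.75
z axis [-0.0319 -0.0057 -0.9995] tool y yaw deg 0.2 q [ 0.31  0.94 -0.22  1.41  0.25  0.85  0.  ]
tool shift to target [  52.1 -191.1   28.1]
```

View pics/k_wrist.png

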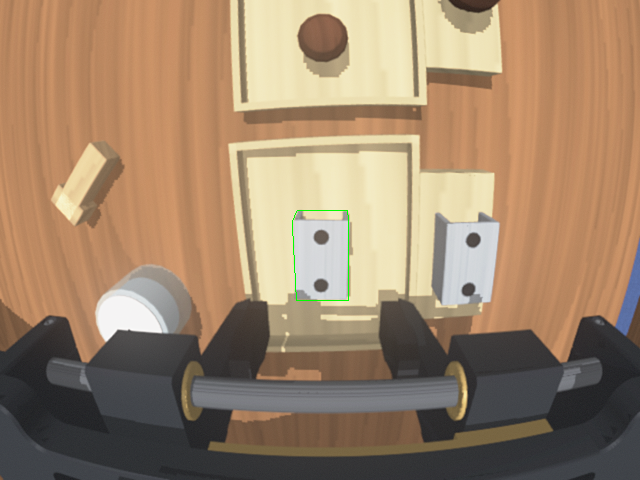

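The bracket is in its tray at (320,260), the same way up as before. Next is the short key.

```bash
python3 -m jog '[-1,6,-20,0,0,-1,9,-33,0,0,-1,10,-36,0,0,-1,10,-36,0,0,-1,9,-33,0,0,-1,6,-22,0,0,-1,0,0,0,8,-1,0,0,0,8,-1,0,0,0,8,-1,0,0,0,8]';python3 st.py 472.6 -133.3 110
```

```text
t: 25.75
tool_pos: [464.0, -131.4, 125.1]
eef_rot: [-0.016, 0.878, 0.477, -0.027]
contact_force: [0.4, 1.1, -0.4]
grip_width: 1.005
pos [ 464.  -131.4  125.1] F [ 0.4  1.1 -0.4] w 88.4 t 25.75
z axis [-0.0624  0.0015 -0.998 ] tool y yaw deg -33.1 q [ 0.19  0.75 -0.03  2.05  0.08  0.4  -0.48]
tool shift to target [ 3.6  9.  14.5]
```

```bash
python3 -m jog '[-1,0,0,0,8,-1,0,0,0,3,-1,0,0,0,0]';python3 look.py key_short l 0 wrist,side;python3 st.py 472.6 -133.3 110
```

```text
t: 26.05
tool_pos: [460.9, -130.9, 121.7]
eef_rot: [-0.015, 0.922, 0.386, -0.032]
contact_force: [-0.6, -0.2, -0.4]
grip_width: 0.999
wrist 0.85 [348.1, 235.2, 52.3, 107.3]
wrist 0.74 [454.0, 25.4, 117.5, 50.8]
key_short wrist [ 473.14 -132.25    0.8 ] 0.94
side 0.82 [396.6, 223.6, 36.7, 21.4]
key_short side [ 473.27 -130.79    0.91] 0.84
[ 461.8 -131.1  122.6] [-0.0142  0.9219  0.386  -0.0312] 1.0032461331742715
pos [ 461.8 -131.1  122.6] F [ 0.8 -0.3 -0. ] w 88.3 t 26.35
z axis [-0.0685  0.0022 -0.9977] tool y yaw deg -44.6 q [ 0.16  0.76  0.02  2.06 -0.01  0.39 -0.6 ]
tool shift to target [ 6.6  9.9 11.8]
```

View pics/l_wrist.png

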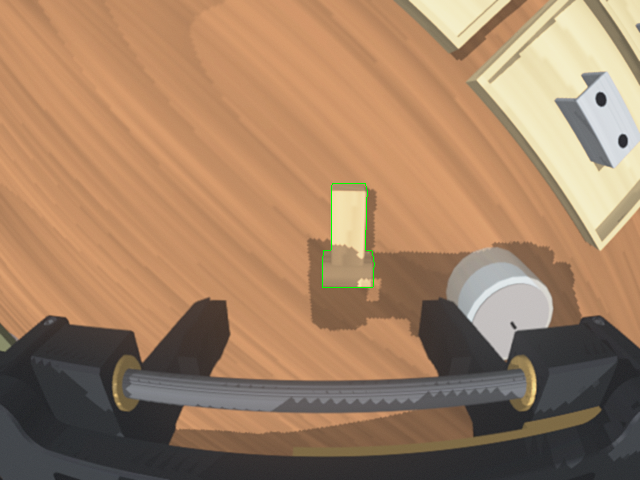

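```bash
python3 -m jog '[-1,4,5,10,0,-1,2,5,20,0,-1,2,1,20,0,-1,2,1,12,0,-1,0,0,0,0,-1,0,0,0,0]';python3 st.py 473 -132.3 23
```

```text
t: 26.95
tool_pos: [476.1, -132.7, 55.8]
eef_rot: [-0.014, 0.922, 0.387, -0.03]
contact_force: [-0.1, 0.0, 0.8]
grip_width: 1.001
pos [ 476.1 -132.7   55.8] F [-0.1  0.   0.8] w 88.1 t 26.95
z axis [-0.065   0.0023 -0.9979] tool y yaw deg -44.5 q [ 0.16  0.9   0.01  2.04 -0.01  0.27 -0.6 ]
tool shift to target [-0.5 -0.9 32.9]
```

```bash
python3 -m jog '[-1,0,-1,12,0,-1,0,0,10,0,-1,0,0,8,0,-1,0,0,2,0,-1,0,0,0,0]';python3 st.py 473 -132.3 23
```

```text
t: 27.45
tool_pos: [473.8, -132.1, 22.4]
eef_rot: [-0.013, 0.922, 0.387, -0.029]
contact_force: [1.1, 0.8, -0.6]
grip_width: 1.0
pos [ 473.8 -132.1   22.4] F [ 1.1  0.8 -0.6] w 88.0 t 27.45
z axis [-0.0629  0.0019 -0.998 ] tool y yaw deg -44.5 q [ 0.17  0.96  0.01  2.05 -0.    0.2  -0.6 ]
tool shift to target [-0.8 -0.4 -0.6]
```

```bash
python3 -m jog '[1,0,0,0,0,1,0,0,0,0,1,0,0,0,0,1,0,0,0,0,1,0,0,0,0,1,0,0,0,0,1,0,0,0,0,1,0,0,0,0,1,0,0,0,0,1,0,0,0,0]' 20;python3 st.py
```

```text
t: 28.45
tool_pos: [474.6, -132.4, 23.5]
eef_rot: [-0.012, 0.922, 0.387, -0.028]
contact_force: [0.5, -0.2, 0.8]
grip_width: 0.251
pos [ 474.6 -132.4   23.5] F [ 0.5 -0.2  0.8] w 22.1 t 28.45
z axis [-0.0607  0.0013 -0.9982] tool y yaw deg -44.6 q [ 0.17  0.96  0.01  2.04 -0.    0.2  -0.6 ]
```

```bash
python3 -m jog '[1,0,0,-12,0,1,0,0,-25,0,1,0,0,-35,0,1,0,0,-25,0,1,0,0,0,8,1,0,0,0,8,1,0,0,0,8,1,0,0,0,8,1,0,0,0,8,1,0,0,0,0]';python3 st.py 660.5 155 125
```

```text
t: 29.45
tool_pos: [480.9, -131.8, 131.5]
eef_rot: [-0.003, 0.999, 0.034, -0.028]
contact_force: [0.7, -0.0, -0.3]
grip_width: 0.249
pos [ 480.9 -131.8  131.5] F [ 0.7 -0.  -0.3] w 21.9 t 29.45
z axis [-0.0561  0.0037 -0.9984] tool y yaw deg -86.1 q [ 0.05  0.77  0.19  2.01 -0.3   0.44 -1.03]
tool shift to target [ 199.  -273.8   -2.6]
```

```bash
python3 -m jog '[1,14,-20,0,0,1,25,-34,0,0,1,28,-38,0,0,1,28,-38,0,0,1,28,-38,0,0,1,28,-38,0,0,1,24,-32,0,0,1,12,-18,0,0,1,0,0,0,0,1,0,0,0,0]';python3 st.py 660.5 155 110;python3 - <<'E'
from h import *
v=snap("wrist"); cv2.imwrite("pics/m_wrist.png",v["color"])
v=snap("side"); cv2.imwrite("pics/m_side.png",cv2.resize(v["color"][180:440,140:400],None,fx=2.2,fy=2.2))
E
```

```text
t: 30.45
tool_pos: [650.3, 146.6, 125.9]
eef_rot: [-0.004, 0.998, 0.049, -0.029]
contact_force: [0.1, -0.6, 0.8]
grip_width: 0.252
pos [650.3 146.6 125.9] F [ 0.1 -0.6  0.8] w 22.2 t 30.45
z axis [-0.0587  0.0044 -0.9983] tool y yaw deg -84.4 q [-0.43  0.95  0.3   1.49 -0.36  0.82 -1.46]
tool shift to target [11.8 -7.2 15.3]
```

View pics/m_wrist.png

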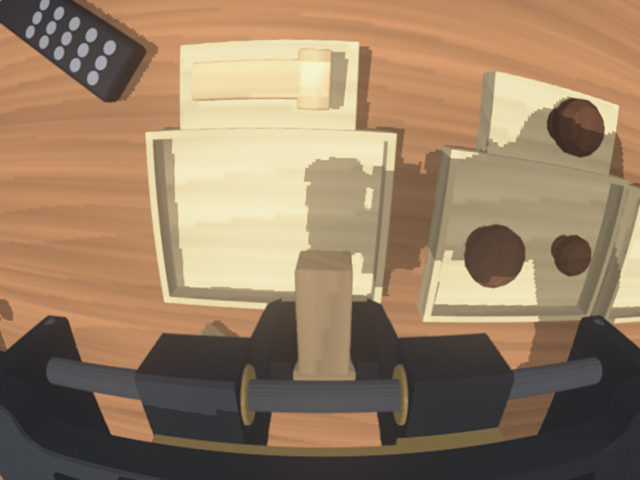

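View pics/m_side.png

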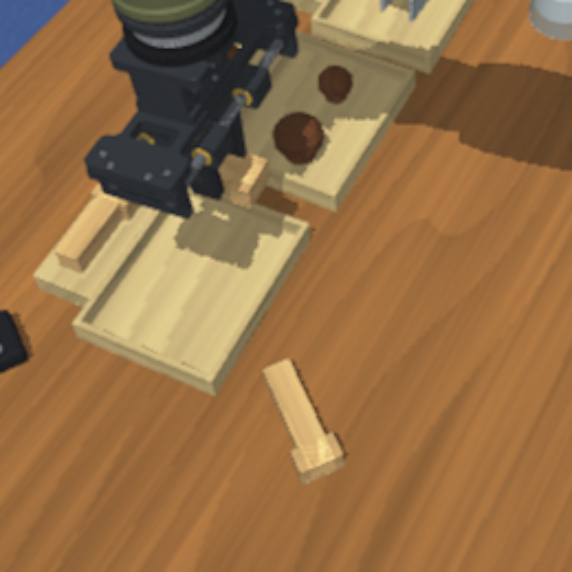

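```bash
python3 - <<'E'
from h import *
v=snap("wrist")
for p in [(147,133),(397,130),(165,300),(380,300)]: print(p,back(v,p,22).round(1))
E
python3 st.py 660 152 60
```

```text
(147, 133) [718.1 268.7  22. ]
(397, 130) [730.2 110.6  22. ]
(165, 300) [596.  261.9  22. ]
(380, 300) [614.2 104.4  22. ]
pos [650.3 145.2 126.1] F [ 0.5  0.3 -0.5] w 22.0 t 30.6
z axis [-0.0588  0.0043 -0.9983] tool y yaw deg -84.7 q [-0.43  0.95  0.3   1.49 -0.36  0.82 -1.46]
tool shift to target [14.1 -5.3 65.4]
```

```bash
python3 -m jog '[1,10,-5,15,0,1,4,0,20,0,1,1,0,15,0,1,1,0,10,0,1,0,0,0,0,1,0,0,0,0]';python3 st.py 663 151 29
```

```text
t: 31.2
tool_pos: [660.3, 143.0, 62.2]
eef_rot: [-0.001, 0.999, 0.043, -0.031]
contact_force: [0.5, -0.0, 0.8]
grip_width: 0.255
pos [660.3 143.   62.2] F [ 0.5 -0.   0.8] w 22.5 t 31.2
z axis [-6.26e-02  1.00e-04 -9.98e-01] tool y yaw deg -85.1 q [-0.41  1.05  0.28  1.47 -0.39  0.75 -1.45]
tool shift to target [ 5.4 -7.5 33. ]
```

```bash
python3 -m jog '[1,3,-8,4,0,1,2,0,8,0,1,0,0,8,0,1,0,0,4,0,1,0,0,0,0,1,0,0,0,0]';python3 st.py 663 151 29
```

```text
t: 31.8
tool_pos: [664.0, 153.0, 37.2]
eef_rot: [-0.002, 0.999, 0.043, -0.03]
contact_force: [-0.3, 0.4, -1.5]
grip_width: 0.245
pos [664.  153.   37.2] F [-0.3  0.4 -1.5] w 21.5 t 31.8
z axis [-6.040e-02  8.000e-04 -9.982e-01] tool y yaw deg -85.1 q [-0.42  1.09  0.27  1.45 -0.4   0.72 -1.45]
tool shift to target [-0.7  1.9  8.2]
```

```bash
python3 -m jog '[1,0,2,5,0,1,0,0,2,0,1,0,0,1,0,1,0,0,0,0]';python3 st.py 663 151 29
```

```text
t: 32.2
tool_pos: [664.2, 150.6, 29.2]
eef_rot: [-0.002, 0.999, 0.043, -0.03]
contact_force: [-1.0, -0.7, 0.3]
grip_width: 0.247
pos [664.2 150.6  29.2] F [-1.  -0.7  0.3] w 21.7 t 32.2
z axis [-5.930e-02  9.000e-04 -9.982e-01] tool y yaw deg -85.1 q [-0.41  1.1   0.27  1.45 -0.4   0.71 -1.45]
tool shift to target [-1.1 -0.5  0.3]
```

```bash
python3 -m jog '[0.27,0,0,0.5,0,0.27,0,0,0,0,0.27,0,0,0,0,0.27,0,0,-15,0,0.27,0,0,-30,0,0.27,0,0,-35,0,0.27,0,0,-20,0,0.27,0,0,0,0,0.27,0,0,0,0]';python3 look.py key_short n 5 wrist,side;python3 st.py 523 254.5 110
```

```text
t: 33.1
tool_pos: [671.0, 150.0, 136.3]
eef_rot: [-0.002, 0.999, 0.043, -0.028]
contact_force: [-0.5, 0.4, 0.7]
grip_width: 0.364
wrist 0.59 [324.9, 252.0, 47.9, 100.0]
key_short wrist [661.39 150.87   6.36] 0.94
side 0.66 [240.9, 290.8, 41.0, 26.2]
side 0.15 [277.8, 371.5, 35.9, 59.7]
key_short side [6.6090e+02 1.5078e+02 2.0000e-02] 0.92
[670.2 149.9 134.4] [-0.0013  0.9986  0.0426 -0.03  ] 0.3667052252343686
pos [670.2 149.9 134.4] F [0.5 0.1 0.1] w 32.3 t 33.4
z axis [-0.06    0.     -0.9982] tool y yaw deg -85.1 q [-0.43  0.97  0.32  1.41 -0.36  0.89 -1.48]
tool shift to target [-136.1 -116.7   33.2]
```

View pics/n_wrist.png

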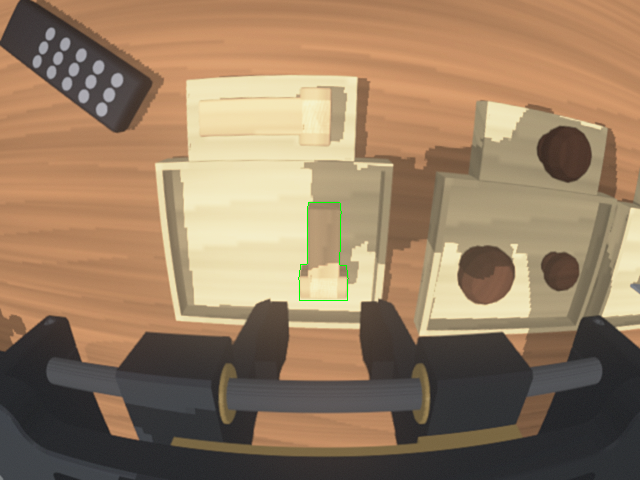

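```bash
python3 -m jog '[-1,-20,-17,0,0,-1,-33,-28,0,0,-1,-36,-30,0,0,-1,-30,-25,0,0,-1,-14,-12,0,0,-1,0,0,0,-8,-1,0,0,0,-8,-1,0,0,0,-8,-1,0,0,0,-8,-1,0,0,0,-8]';python3 st.py 523 254.5 120; python3 -m jog '[-1,0,0,0,-8,-1,0,0,0,-8,-1,0,0,0,-8,-1,0,0,0,-8,-1,0,0,0,-8,-1,0,0,0,-8,-1,0,0,0,-8,-1,0,0,0,-8,-1,0,0,0,-8,-1,0,0,0,-8]';python3 st.py 523 254.5 120
```

```text
t: 34.4
tool_pos: [518.3, 252.9, 135.2]
eef_rot: [-0.01, 0.918, 0.395, -0.034]
contact_force: [-0.1, -0.3, 0.1]
grip_width: 1.002
pos [518.3 252.9 135.2] F [-0.1 -0.3  0.1] w 88.1 t 34.4
z axis [-0.0707 -0.0078 -0.9975] tool y yaw deg -43.5 q [-0.58  0.82  0.1   1.76 -0.18  0.63 -1.12]
tool shift to target [ 5.2  3.  14.9]
t: 35.4
tool_pos: [515.8, 250.4, 129.1]
eef_rot: [-0.033, 0.423, 0.905, -0.023]
contact_force: [-0.0, -0.6, 0.7]
grip_width: 0.999
pos [515.8 250.4 129.1] F [-0.  -0.6  0.7] w 87.9 t 35.4
z axis [-0.0799 -0.0135 -0.9967] tool y yaw deg 40.0 q [-0.35  0.84 -0.3   1.75  0.31  0.67 -0.12]
tool shift to target [-1.8  8.7  8.4]
```

```bash
python3 -m jog '[-1,0,0,0,-8,-1,0,0,0,-5,-1,-2,6,0,0,-1,0,0,0,0,-1,0,0,0,0]';python3 look.py key_long o 0 wrist,side;python3 st.py 523 254.5 60
```

```text
t: 35.9
tool_pos: [520.8, 252.9, 125.8]
eef_rot: [-0.038, 0.315, 0.948, -0.02]
contact_force: [-0.1, 0.4, -1.3]
grip_width: 0.999
wrist 0.81 [338.7, 262.1, 55.8, 136.1]
key_long wrist [523.58 254.26  -0.64] 0.95
side 0.81 [277.5, 373.0, 35.7, 56.3]
key_long side [525.   253.63   5.64] 0.93
[520.7 253.  126.2] [-0.0374  0.3143  0.9484 -0.0202] 1.001352156718792
pos [520.7 253.  126.2] F [-1.  -0.1  0.7] w 88.1 t 36.2
z axis [-0.0837 -0.0148 -0.9964] tool y yaw deg 53.4 q [-0.31  0.86 -0.37  1.73  0.38  0.71  0.06]
tool shift to target [-4.8  6.7 65.8]
```

View pics/o_wrist.png

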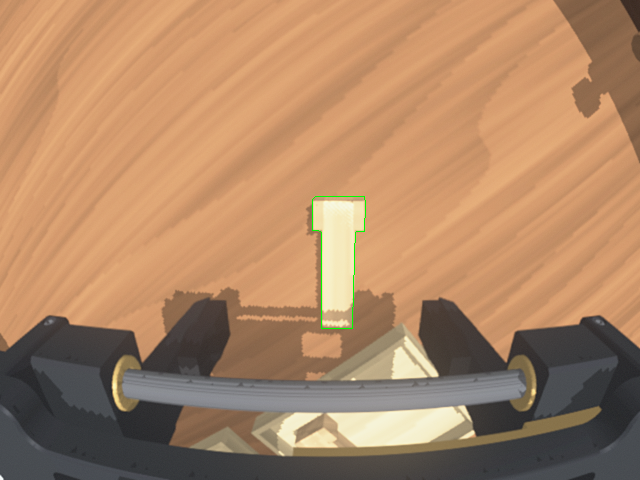

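```bash
python3 -m jog '[-1,-2,3,15,0,-1,-2,3,20,0,-1,-2,2,20,0,-1,0,0,12,0,-1,0,0,0,0,-1,0,0,0,0]';python3 st.py 523.6 254.2 24
```

```text
t: 36.8
tool_pos: [524.9, 255.1, 53.4]
eef_rot: [-0.037, 0.314, 0.948, -0.02]
contact_force: [-0.7, 0.2, -0.1]
grip_width: 0.999
pos [524.9 255.1  53.4] F [-0.7  0.2 -0.1] w 88.0 t 36.8
z axis [-0.0834 -0.0149 -0.9964] tool y yaw deg 53.4 q [-0.34  0.97 -0.32  1.74  0.43  0.58  0.02]
tool shift to target [-1.2  0.3 29.4]
```

```bash
python3 -m jog '[-1,-1,0,10,0,-1,0,0,10,0,-1,0,0,8,0,-1,0,0,1,0,-1,0,0,0,0]';python3 st.py 523.6 254.2 24
```

```text
t: 37.3
tool_pos: [524.0, 254.5, 23.5]
eef_rot: [-0.036, 0.315, 0.948, -0.019]
contact_force: [0.4, -0.4, -0.1]
grip_width: 0.996
pos [524.  254.5  23.5] F [ 0.4 -0.4 -0.1] w 87.6 t 37.3
z axis [-0.0811 -0.0135 -0.9966] tool y yaw deg 53.4 q [-0.35  1.02 -0.29  1.74  0.45  0.53  0.01]
tool shift to target [ 0.2 -0.5 -0.5]
```

```bash
python3 -m jog '[1,0,0,0,0,1,0,0,0,0,1,0,0,0,0,1,0,0,0,0,1,0,0,0,0,1,0,0,0,0,1,0,0,0,0,1,0,0,0,0,1,0,0,0,0,1,0,0,0,0]' 20;python3 st.py;python3 -m jog '[1,0,0,-10,0,1,0,0,-25,0,1,0,0,-35,0,1,0,0,-25,0,1,0,0,0,-8,1,0,0,0,-8,1,0,0,0,-8,1,0,0,0,-8,1,0,0,0,-8,1,0,0,0,0]';python3 st.py 660 219 125
```

```text
t: 38.3
tool_pos: [524.9, 255.1, 24.8]
eef_rot: [-0.036, 0.315, 0.948, -0.018]
contact_force: [0.6, -0.2, -0.0]
grip_width: 0.249
pos [524.9 255.1  24.8] F [ 0.6 -0.2 -0. ] w 21.9 t 38.3
z axis [-0.079  -0.0122 -0.9968] tool y yaw deg 53.4 q [-0.35  1.01 -0.29  1.74  0.45  0.53  0.01]
t: 39.3
tool_pos: [533.8, 255.8, 129.7]
eef_rot: [-0.038, -0.042, 0.998, -0.005]
contact_force: [0.0, -0.1, -1.1]
grip_width: 0.256
pos [533.8 255.8 129.7] F [ 0.  -0.1 -1.1] w 22.5 t 39.3
z axis [-0.0745 -0.0128 -0.9971] tool y yaw deg 94.8 q [-0.2   0.9  -0.57  1.69  0.58  0.8   0.62]
tool shift to target [-122.6  -47.3   -4.3]
```

```bash
python3 -m jog '[1,-15,-6,0,0,1,-28,-11,0,0,1,-32,-12,0,0,1,-28,-11,0,0,1,-14,-6,0,0,1,0,0,0,0,1,0,0,0,0]';python3 look.py key_long p 105 wrist;python3 st.py 659.5 219 110
```

```text
t: 40.0
tool_pos: [656.1, 218.6, 123.6]
eef_rot: [-0.038, -0.032, 0.999, -0.005]
contact_force: [-0.6, 0.5, 0.4]
grip_width: 0.247
wrist 0.61 [325.1, 319.5, 89.4, 200.2]
key_long wrist [655.14 218.53   6.37] 0.77
[655.6 219.  123.8] [-0.0378 -0.0335  0.9987 -0.0052] 0.2506678728758987
pos [655.6 219.  123.8] F [ 0.8 -1.5 -1.1] w 22.1 t 40.15
z axis [-0.0752 -0.0129 -0.9971] tool y yaw deg 93.9 q [-0.11  1.02 -0.58  1.35  0.56  1.02  0.84]
tool shift to target [-4.9 -0.2 13.5]
```

View pics/p_wrist.png

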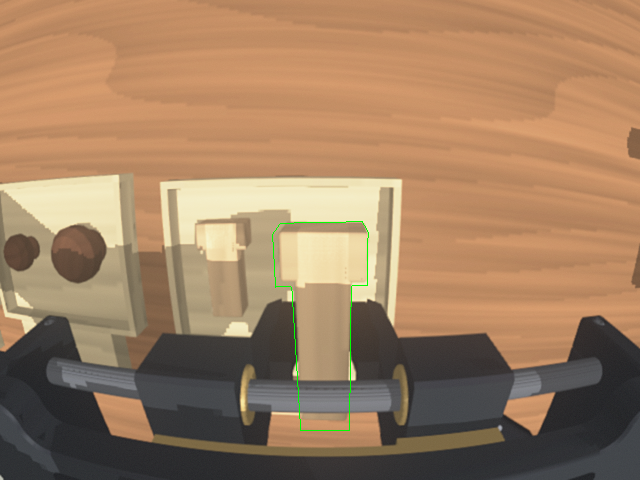

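```bash
python3 - <<'E'
from h import *
v=snap("wrist")
for p in [(163,183),(401,180)]: print(p,back(v,p,22).round(1))
E
python3 -m jog '[1,-3,0,20,0,1,-3,0,20,0,1,-2,0,15,0,1,-1,0,10,0,1,0,0,0,0,1,0,0,0,0]';python3 st.py 659.5 219 30
```

```text
(163, 183) [604.3 107.   22. ]
(401, 180) [593.9 263.7  22. ]
t: 40.8
tool_pos: [656.8, 219.8, 50.3]
eef_rot: [-0.04, -0.035, 0.999, -0.006]
contact_force: [0.7, -0.7, -0.6]
grip_width: 0.252
pos [656.8 219.8  50.3] F [ 0.7 -0.7 -0.6] w 22.2 t 40.8
z axis [-0.08   -0.0145 -0.9967] tool y yaw deg 94.0 q [-0.13  1.12 -0.55  1.36  0.6   0.92  0.81]
tool shift to target [-4.3 -0.8 20. ]
```

```bash
python3 -m jog '[1,-3,0,8,0,1,-1,0,6,0,1,0,0,3,0,1,0,0,0,0]';python3 st.py 659.5 219.5 30
```

```text
t: 41.2
tool_pos: [660.7, 220.1, 32.9]
eef_rot: [-0.039, -0.035, 0.999, -0.005]
contact_force: [0.6, 0.1, -0.7]
grip_width: 0.252
pos [660.7 220.1  32.9] F [ 0.6  0.1 -0.7] w 22.1 t 41.2
z axis [-0.0777 -0.0133 -0.9969] tool y yaw deg 94.0 q [-0.13  1.14 -0.54  1.35  0.61  0.9   0.81]
tool shift to target [ 1.  -0.5  3. ]
```

```bash
python3 -m jog '[1,0,0,1.5,0,1,0,0,1,0,1,0,0,0,0]';python3 st.py 659.5 219.5 30; python3 -m jog '[0.27,0,0,0,0,0.27,0,0,0,0,0.27,0,0,0,0]'; python3 -m jog '[0.27,0,0,-15,0,0.27,0,0,-30,0,0.27,0,0,-35,0,0.27,0,0,-35,0,0.27,0,0,-35,0,0.27,0,0,-20,0,0.27,0,0,0,0]';python3 look.py key_long q 5 wrist,side;python3 st.py
```

```text
t: 41.5
tool_pos: [660.9, 220.3, 31.0]
eef_rot: [-0.039, -0.035, 0.999, -0.005]
contact_force: [-0.8, 0.3, -0.2]
grip_width: 0.254
pos [660.9 220.3  31. ] F [-0.8  0.3 -0.2] w 22.4 t 41.5
z axis [-0.0767 -0.0129 -0.997 ] tool y yaw deg 94.0 q [-0.13  1.14 -0.54  1.35  0.62  0.9   0.81]
tool shift to target [ 1.3 -0.7  1.1]
t: 41.8
tool_pos: [661.2, 220.5, 31.6]
eef_rot: [-0.038, -0.035, 0.999, -0.005]
contact_force: [-0.1, -0.8, -0.6]
grip_width: 0.366
t: 42.5
tool_pos: [674.9, 223.7, 213.8]
eef_rot: [-0.037, -0.035, 0.999, -0.004]
contact_force: [0.6, 0.1, 0.0]
grip_width: 0.364
wrist 0.66 [322.6, 221.2, 39.4, 101.9]
wrist 0.45 [125.4, 209.1, 46.0, 44.3]
key_long wrist [660.49 220.58   6.36] 0.96
side 0.71 [219.3, 323.2, 51.0, 35.1]
key_long side [6.6153e+02 2.2117e+02 4.0000e-02] 0.9
[672.2 222.  207.2] [-0.0419 -0.0357  0.9985 -0.0059] 0.3619555310382465
pos [672.2 222.  207.2] F [ 0.4 -1.2  0.2] w 31.9 t 42.8
z axis [-0.0833 -0.0148 -0.9964] tool y yaw deg 94.1 q [-0.11  0.95 -0.62  1.22  0.5   1.2   0.91]
```

View pics/q_wrist.png

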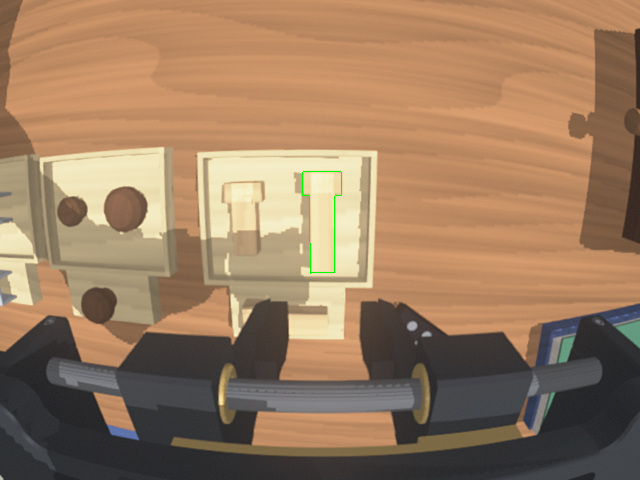

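View pics/q_side.png

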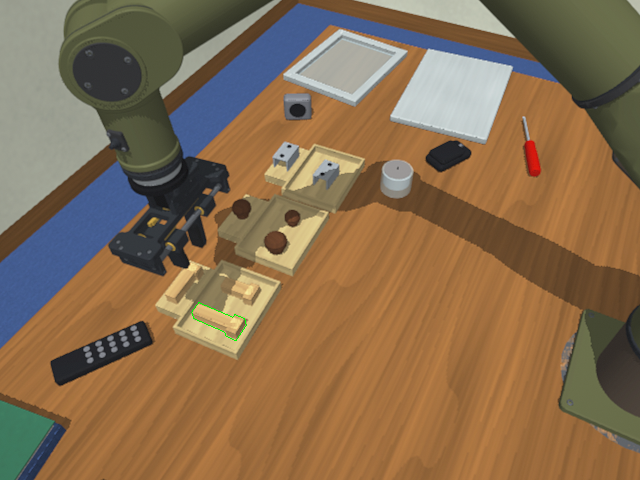

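The long key (322,221) and the short key (245,218) both lie flat in the key tray. A last overall check before handing in:

```bash
python3 - <<'E'
from h import *
V={c:snap(c) for c in["scene","side"]}
for n,z in [("key_long",5),("key_short",5),("knob_large",5),("knob_small",5),("bracket",5),("candle",0),("mouse",0)]:
    for c in V:
        d=outline_of(c,n)
        if d: x,f=fit(n,[(V[c],d[0]["pixels"])],z); print(n,c,x.round(2),round(f,2))
cv2.imwrite("pics/r_scene.png",cv2.resize(V["scene"]["color"][140:400,180:480],None,fx=2.2,fy=2.2))
E
```

```text
key_long scene [6.6009e+02 2.1892e+02 9.0000e-02] 0.85
key_long side [6.6198e+02 2.2105e+02 3.0000e-02] 0.85
key_short scene [6.6139e+02 1.5094e+02 9.0000e-02] 0.86
key_short side [663.22 149.89   6.33] 0.89
knob_large scene [6.5742e+02 2.8700e+01 1.3000e-01] 0.92
knob_large side [6.5786e+02 3.0360e+01 1.6000e-01] 0.95
knob_small scene [ 6.6252e+02 -4.4220e+01  1.9000e-01] 0.93
knob_small side [ 6.6317e+02 -4.3510e+01  6.0000e-02] 0.92
bracket scene [ 661.8  -188.26    1.63] 0.8
bracket side [ 662.94 -187.86    1.59] 0.84
candle scene [ 5.1880e+02 -2.4018e+02  5.0000e-02] 0.94
candle side [ 5.1995e+02 -2.3985e+02  2.6000e-01] 0.9
mouse scene [ 447.35 -378.25    1.08] 0.88
mouse side [ 449.56 -381.99    1.21] 0.75
```

View pics/r_scene.png

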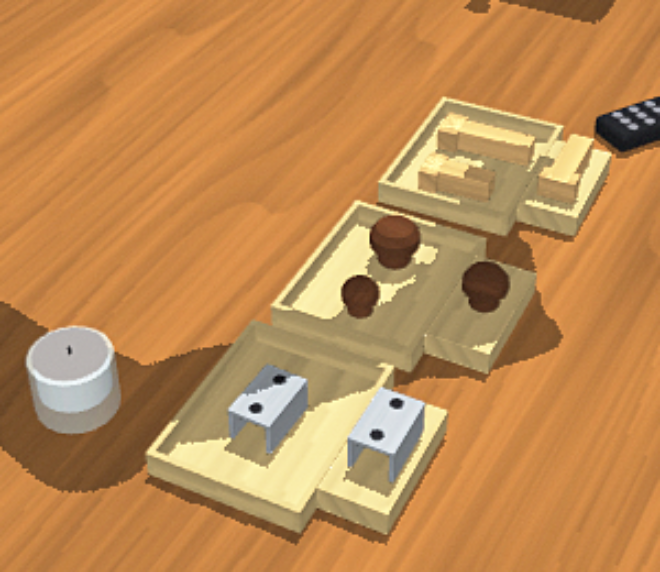

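All five pieces sit upright and flat in the right trays, and the candle and mouse are where they were.

```bash
python3 -c "
from rig import *
print(hand_in(), observe()['t'])"
```

```text
the job is handed in; nothing more can be done
the job is handed in; nothing more can be done
```

All five fittings are in their trays, and I handed the job in at about 43 s, well under the 120 s limit. Both keys are in the key tray, both knobs in the knob tray and the bracket in the bracket tray.

- **Placement:** The last wrist, scene and side pictures show every piece the same way up as before, on the tray floor and clear of the rim and the other pieces. Positions from the two fixed cameras agreed to about 2 mm.
- **Bystanders:** The candle is within 1 mm of where it was. The scene camera puts the mouse within about 2 mm of its first position. The side camera reads it about 5 mm off, with a poor fit to a crude box model, and the arm never went near the mouse.
- **Problems along the way:** The tool drifted in tilt, up to about 5°, so the keys were let go slightly tilted, but they settled flat. The object finder missed a piece in one view a few times, and I used the other cameras for those.
- **Forces:** The highest tool force in the readings I took was about 3 N.

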